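Unload solder-paste jars through a dry cabinet's pass chamber

ROBOT

A 7-joint arm with a two-finger parallel gripper is mounted at the origin on the work surface. World frame = base frame: x ahead of the robot, y to its left, z up, the work surface at z = 0. Lengths are in m, angles in rad, forces in N, time in s.
With the tool pointing down it reaches from about 0.425 to 1.025 m from the base axis. Payload 9.4 kg.
Tool frame: the origin (TCP) lies at the very end of the fingers, on their centre line; the grasp point (between the pads) lies 19 mm behind it; y points along the fingers, z is the direction in which the jaws open and shut, and the axes are right-handed (so a half turn about y gives the same grasp; the last joint's range is limited). The gripper opens to 85 mm and grips with 20 to 120 N. Pads are 22 mm wide; open, the fingers measure 114 mm over their backs; the gripper's body (76 mm by 85 mm) begins 54 mm behind the grasp point. The pads swing forward as they close: fully open they stand 13 mm farther back than shut.
Start: joints at [1.033, 0.599, -0.003, 1.599, 0.002, 0.943, -0.08], TCP at [0.322, -0.649, 0.231] pointing down, gripper open.
Joint ranges: [-2.57, 2.57], [-0.35, 1.97], [-1.29, 1.29], [0.11, 2.56], [-1.05, 4.19], [0.11, 1.86], [-2.63, 2.63]. Speed limits (rad/s): [2.22, 2.22, 3.01, 3.01, 3.14, 3.14, 3.14].

INTERFACE

Orientations are given as a 3x3 rotation matrix whose columns are the frame's x, y, z axes.
In Python, from station import telemetry, camera, ticket gives the robot as it stands.
- The arm moves only by the tool arm_command, never from a script. Its argument "increments" is a list that holds one entry, the list of rows, each a list of 7 numbers: the shift along the tool's x, y, z in mm, then the turn, a rotation vector about the tool's x, y, z in degrees, then the gripper command: -1 is shut, 1 is fully open, values between are in proportion. A call has 1 to 8 rows; each row shifts and turns the pose as measured when the row begins, along the tool's axes as they then stand; what a row does not reach is not made up. A row lasts 1/10 s, in which the tool goes at most 50 mm and 8.59 degrees, less where a joint would pass 70% of its speed; a pose out of reach is approached as far as the arm can. A call with a gripper value outside its range is refused whole. The fingers move at their own pace and stop on an object; the grip force is fixed at half the most. Time passes only in rows, so rows that do not move let the fingers close. It gives the time, the measured TCP pose, the force and the opening at its end, in the units of the state.
- telemetry.get_obs(): the state, without advancing time (a new reading comes with each control period).
- camera(name): name is "scene" or "top"; returns a dict with "pixels" (480x640x3 uint8, red, green, blue), "z_map" (480x640 float32, m along the optical axis (not along the pixel's ray), 0 where there is no reading), "vertical_fov" (degrees; the focal length in pixels is half the picture's height over the tangent of half this angle, whatever the lens; pixels are square), "cx", "cy" (the principal point, pixels), "rvec" (rotation vector, rad) and "tvec" (3), from world to camera coordinates, as OpenCV has them. Camera axes: x right, y down, z forward; pixel columns grow to the right and rows downward; lengths in m; the calibration is good to about 2 mm. A picture is of the moment at which its call begins.
- ticket.finish_job(): hands the job in, once; it reports no verdict.
The state is a dict: "t": time; "qpos": joint angles; "qvel": joint speeds; "tau": joint torques, N m; "tool_pos": TCP position; "ee_rot": TCP orientation; "ft_force": force on the tool from outside, world axes, zero at the start; "moment": the same for the moment, N m; "gripper_width": finger opening in m.
Only numpy, scipy, OpenCV 4.12 (cv2) and the standard library are available. Lean on these libraries where they do the work, as an engineer would, in place of code of your own. Each camera call takes 0.05 s, during which the arm holds its last target.

TASK

Take the solder-paste jars out through the dry cabinet's pass chamber. First make sure by touch that the orange inner door is fully down, pressing firmly on its black grip for a moment (push it down if it is ajar); only then slide the red lock to the released (left, green) stop, slide the clear outer hatch fully open and stand every jar that is in the chamber upright in the yellow crate, one per cell. Once the jars are out, slide the hatch fully shut and then the lock back to its locked (right, red) stop; never have the hatch open with the inner door up or the lock not released, and leave the spools and screwdriver alone.

Things in the scene. Friction and masses are not known exactly. Their poses are not given: they have to be found in the camera images.
- chamber (a point): Centre of the grey pass chamber's floor, 6 mm above the table; its frame is the fixed station's (x towards the cabinet behind, y left along the hatch's travel, z up), turned up to 0.1 rad. The chamber is 200 x 200 mm outside, walls 5 mm, rim 86 mm above the table. On its floor a fixed blue fence, 140 x 140 mm inside, 4 mm thick, 32 mm high, surrounds the jars.
- inner_grip (a point): Centre of the TOP face of the black grip bar (24 mm in x, 80 mm in y, 18 mm high) on the orange inner door, the upright drop door between chamber and cabinet; the bar's top is 150 mm above the table when the door is shut. It moves between two aluminium guide posts 27 mm wide, 170 mm high, centres 86 mm to either side; the low dry cabinet (260 deep, 480 wide, 160 mm high, 17 mm gauge on its right end) begins 17 mm behind it.
- inner_door (a joint): Height in m by which the inner drop door is raised: 0 = shut (hard stop), up to 0.04. Starts anywhere from shut to 30 mm ajar. It stays where it is left; about 2 N pushes it down.
- lock_grip (a point): Centre of the TOP face of the red lock slide (upright block 30 mm in x, 14 mm in y, 42 mm high) on the 60 mm high grey front ledge of the station, 30 mm in front of the chamber's wall.
- lock (a joint): Position of the lock slide in m along the station's +y: 0 = hatch locked (right stop, by the red mark), 0.07 = released (left stop, by the green mark). About 2 N of friction. It works by rule only: it does not physically block the hatch.
- hatch_grip (a point): Centre of the TOP face of the black grip bar (60 mm in x, 14 mm in y, 40 mm high) of the outer hatch, a clear 6 mm plate with yellow edges on top of the chamber (plate top 92 mm, bar top 132 mm above the table).
- hatch (a joint): Travel in m of the outer hatch along the station's +y (to the robot's left): 0 = shut, 0.20 = fully open. About 2 N of friction; it stays where it is left. Open, it rests on two aluminium runners that reach 310 mm left of the chamber centre.
- crate: Yellow loose crate, 134 x 202 mm, 40 mm high, about 0.9 kg, open at the top, walls and dividers 4 mm; 2 (x) by 3 (y) cells of about 61 x 62 mm, floor 4 mm. Origin at the centre of its underside. The cell centres lie at x = +-32.5 mm, y = -66, 0, +66 mm in its frame.
- jar1_mid (a point): Closed white jar of solder paste with grey band and green screw cap, straight-sided, 44 mm diameter, 75 mm high, about 0.12 kg, heavier at the bottom; the point is its centre, half-way up. Stands inside the blue fence at the start. Absent in some runs.
- jar2_mid (a point): Closed white jar of solder paste with grey band and green screw cap, straight-sided, 44 mm diameter, 75 mm high, about 0.12 kg, heavier at the bottom; the point is its centre, half-way up. Stands inside the blue fence at the start. Absent in some runs.
- jar3_mid (a point): Closed white jar of solder paste with grey band and green screw cap, straight-sided, 44 mm diameter, 75 mm high, about 0.12 kg, heavier at the bottom; the point is its centre, half-way up. Stands inside the blue fence at the start. Absent in some runs.
- jar4_mid (a point): Closed white jar of solder paste with grey band and green screw cap, straight-sided, 44 mm diameter, 75 mm high, about 0.12 kg, heavier at the bottom; the point is its centre, half-way up. Stands inside the blue fence at the start. Absent in some runs.
- black_spool_mid (a point): Bystander: spool of black wire, 70 mm diameter, 55 mm high; its centre.
- red_spool_mid (a point): Bystander: spool of red wire, 66 mm diameter, 45 mm high; its centre.
- driver: Bystander: screwdriver lying on the table.
Mind the look-alikes: they are no part of the job. There is more than one size of the crate; the one meant has the size given above.

How it is judged:
On the way, in this order (a step that is already met when the one before it is completed fails the run):
1. the inner door is pressed (over 3 N) while fully down (within 4 mm), outer hatch still shut (value of joint inner_door below 0.004 m and contact force between any of the fingers, the arm and inner_door above 3 N and value of joint hatch below 0.01 m), for 0.2 s.
2. the lock slide is at its released stop (within 5 mm) (value of joint lock above 0.065 m), for 0.2 s.
3. the outer hatch is fully open (within 10 mm) (value of joint hatch above 0.19 m), for 0.2 s.
4. every jar present stands upright in a cell of the crate (x of jar1_mid in the frame of crate between -0.06 and 0.06 m and y of jar1_mid in the frame of crate between -0.095 and 0.095 m and z of jar1_mid in the frame of crate between 0.036 and 0.048 m and angle between each of jar1_mid, jar2_mid, jar3_mid, jar4_mid's own z axis and vertical below 0.15 rad and linear speed of each of jar1, jar2, jar3, jar4 below 0.02 m/s and x of jar2_mid in the frame of crate between -0.06 and 0.06 m and y of jar2_mid in the frame of crate between -0.095 and 0.095 m and z of jar2_mid in the frame of crate between 0.036 and 0.048 m and x of jar3_mid in the frame of crate between -0.06 and 0.06 m and y of jar3_mid in the frame of crate between -0.095 and 0.095 m and z of jar3_mid in the frame of crate between 0.036 and 0.048 m and x of jar4_mid in the frame of crate between -0.06 and 0.06 m and y of jar4_mid in the frame of crate between -0.095 and 0.095 m and z of jar4_mid in the frame of crate between 0.036 and 0.048 m), for 0.3 s.
5. the outer hatch is fully shut again (within 5 mm) (value of joint hatch below 0.005 m), for 0.2 s.
6. the lock slide is back at its locked stop (within 5 mm) (value of joint lock below 0.005 m), for 0.2 s.
At the end, for the whole second after the job is handed in: Every jar present stands at rest on the floor of a crate cell, tilted less than 0.15 rad; inner door down within 4 mm, hatch shut within 5 mm, lock at its locked stop within 5 mm (all of step 4 and value of joint inner_door below 0.004 m and value of joint each of hatch, lock below 0.005 m); the robot touches nothing.
It fails at once if the outer hatch is open (over 12 mm) while the inner door is not shut (over 6 mm up) (value of joint hatch above 0.012 m and value of joint inner_door above 0.006 m).
It fails at once if the outer hatch is open (over 12 mm) while the lock is more than 12 mm from its released stop (value of joint hatch above 0.012 m and value of joint lock below 0.058 m).
It fails at once if a spool or the screwdriver is moved over 30 mm (distance of any of black_spool_mid, red_spool_mid, driver from where it was at the start of the episode above 0.03 m).
Of jar1, jar2, jar3, jar4 only 2 to 4 are there at a start; the rules pass over those that are not, and their reading is None.
At some moment in a run one of jar1, jar2, jar3, jar4 may be knocked a few centimetres aside while the robot is not near it.
It also fails if it takes over 210 s, if anything falls off the work surface, if the arm or the gripper's body presses on something with over 40 N, if the wrist force passes 120 N, or if a joint passes its speed limit or range.

## Working session

There is one attempt and no reset: what is moved stays moved. The work goes in short steps, Python scripts to look and compute and a tool call to move; the robot and the scene stay as the last step left them, time stands still between calls to the robot, and variables do not carry over. Pictures are saved under pics/ and viewed, and the job is handed in when it is done.

Besides the shell and the picture viewer there is one more tool, called after "Call:" as name([rows], argument=value, ...), one row to a line, values as JSON. arm_command: Moves the arm, as the interface text tells. Its arguments: {"type":"object","properties":{"increments":{"type":"array"}},"required":["increments"]}

```bash
ls; mkdir -p pics
cat > h.py <<'E'
import numpy as np, cv2
from station import telemetry, camera, ticket
def cam(n):
    c=camera(n); c['R']=cv2.Rodrigues(np.array(c['rvec'],float))[0]; c['t']=np.array(c['tvec'],float).reshape(3)
    c['f']=240/np.tan(np.radians(c['vertical_fov'])/2); return c
def cloud(c):
    z=c['z_map']; v,u=np.mgrid[0:480,0:640]
    P=np.stack([(u-c['cx'])/c['f']*z,(v-c['cy'])/c['f']*z,z],-1)
    W=(P-c['t'])@c['R']; W[z<=0]=np.nan; return W
def ray(c,u,v,h):
    d=np.array([(u-c['cx'])/c['f'],(v-c['cy'])/c['f'],1])@c['R']; o=-c['t']@c['R']
    return o+d*(h-o[2])/d[2]
def proj(c,p):
    q=c['R']@np.array(p)+c['t']; return q[:2]/q[2]*c['f']+[c['cx'],c['cy']]
def save(c,name): cv2.imwrite('pics/'+name,c['pixels'][:,:,::-1])
E
python3 - <<'E'
from h import *
for n in('scene','top'):
    c=cam(n); save(c,n+'0.png'); print(n,c['vertical_fov'],c['cx'],c['cy'],-c['t']@c['R'],c['R'].round(2).tolist())
o=telemetry.get_obs(); print(o['t'],o['tool_pos'],np.array(o['ee_rot']).round(3),o['ft_force'],o['gripper_width'])
E
```

```text
pics
scene 53.797274032549005 319.5109421628141 249.96375330617954 [ 0.99128862 -0.91747042  0.7685144 ] [[0.87, 0.49, -0.02], [0.26, -0.49, -0.83], [-0.41, 0.72, -0.55]]
top 50.54859435489867 311.1594054589407 245.1638122526306 [ 0.42723856 -0.04437347  1.29795639] [[0.0, -1.0, 0.01], [-1.0, -0.0, -0.06], [0.06, -0.01, -1.0]]
0.1 [ 0.32218787 -0.64901137  0.23051258] [[-0.896 -0.001  0.445]
 [-0.445  0.001 -0.896]
 [ 0.    -1.    -0.001]] [-0.05846216  0.07498227 -0.53806456] 0.08520081201403992
```

View pics/scene0.png

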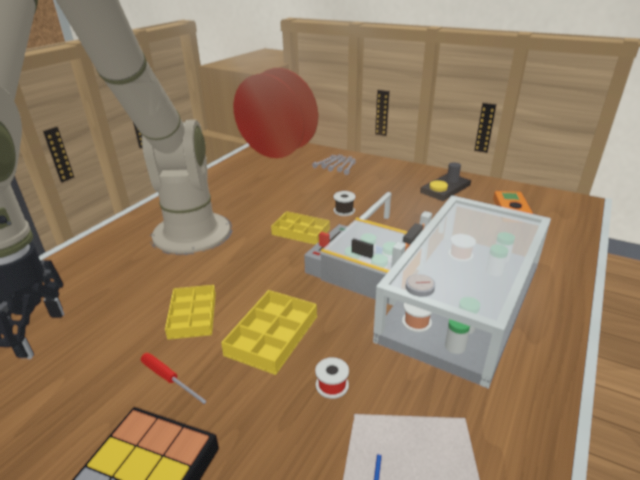

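View pics/top0.png

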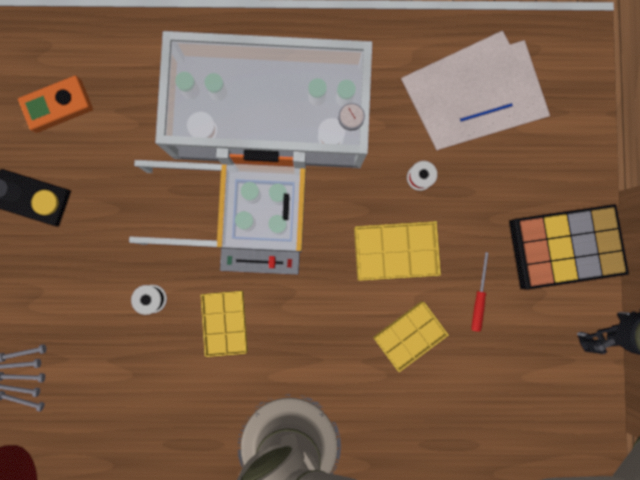

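The top view shows the chamber at about (262,207) with four green caps under the hatch, the hatch grip at (286,207), the red lock at (272,262) towards the right (red) end, and the inner grip at (261,156). There are three yellow crates: (397,251), (223,324) and (411,336). The first looks largest, so I'll measure all three.

Run:
```python
from h import *
c=cam('top'); W=cloud(c); im=c['pixels']; hsv=cv2.cvtColor(im,cv2.COLOR_RGB2HSV)
def blobs(m,amin,name,h):
    m=cv2.morphologyEx(m.astype(np.uint8),cv2.MORPH_CLOSE,np.ones((5,5)))
    for k in cv2.findContours(m,cv2.RETR_EXTERNAL,cv2.CHAIN_APPROX_NONE)[0]:
        if cv2.contourArea(k)<amin: continue
        p=np.array([ray(c,u,v,h)[:2] for u,v in k[:,0]],np.float32)
        r=cv2.minAreaRect(p); (px,py),_=cv2.minEnclosingCircle(k)
        msk=np.zeros(m.shape,np.uint8);cv2.drawContours(msk,[k],-1,1,-1)
        print(name,'pix',int(px),int(py),'ctr',np.round(r[0],4),'size',np.round(r[1],4),'ang',round(r[2],2),'z p50,p95',np.nanpercentile(W[...,2][msk>0],[50,95]).round(3))
H,S,V=[hsv[...,i].astype(int) for i in range(3)]
blobs((H>20)&(H<32)&(S>120)&(V>120),300,'yellow',.04)
lim=np.zeros(H.shape,bool); lim[140:290,180:340]=1
blobs((V<50)&lim,60,'black132',.132)
blobs((V<50)&lim,60,'black150',.150)
blobs(((H<6)|(H>174))&(S>150)&lim,15,'red',.102)
blobs((H>45)&(H<85)&(S>20)&lim,60,'green',.081)
cv2.imwrite('pics/topz.png',cv2.resize(im[140:290,120:320,::-1],None,fx=4,fy=4,interpolation=cv2.INTER_CUBIC))
cv2.imwrite('pics/cr.png',cv2.resize(im[210:300,340:460,::-1],None,fx=5,fy=5,interpolation=cv2.INTER_CUBIC))
s=cam('scene');cv2.imwrite('pics/scz.png',cv2.resize(s['pixels'][180:310,290:450,::-1],None,fx=4.5,fy=4.5,interpolation=cv2.INTER_CUBIC))
# grip heights
for (u,v) in [(261,156),(286,207),(272,262),(262,250),(397,251)]: print((u,v),W[v-2:v+3,u-2:u+3].reshape(-1,3).mean(0).round(4), )
```

```text
yellow pix 410 336 ctr [ 0.2789 -0.2977] size [0.1045 0.1537] ang 36.69 z p50,p95 [0.005 0.03 ]
yellow pix 223 323 ctr [0.3079 0.1621] size [0.1527 0.1038] ang 4.95 z p50,p95 [0.005 0.031]
yellow pix 397 250 ctr [ 0.4887 -0.2653] size [0.135  0.2054] ang 4.05 z p50,p95 [0.005 0.039]
yellow pix 561 247 ctr [ 0.4974 -0.6721] size [0.1627 0.0585] ang 8.61 z p50,p95 [0.047 0.052]
yellow pix 43 202 ctr [0.6051 0.6113] size [0.0604 0.0594] ang 1.93 z p50,p95 [0.038 0.042]
black132 pix 285 206 ctr [0.5847 0.0077] size [0.0534 0.0069] ang 0.41 z p50,p95 [0.132 0.135]
black132 pix 260 156 ctr [0.7036 0.0665] size [0.0775 0.023 ] ang 87.3 z p50,p95 [0.167 0.17 ]
black150 pix 285 206 ctr [0.5822 0.0069] size [0.0526 0.0068] ang 0.41 z p50,p95 [0.132 0.135]
black150 pix 260 156 ctr [0.6994 0.0648] size [0.0763 0.0226] ang 87.3 z p50,p95 [0.167 0.17 ]
red pix 271 262 ctr [0.4572 0.041 ] size [0.0156 0.0245] ang 72.08 z p50,p95 [0.102 0.107]
green pix 277 223 ctr [0.5503 0.0301] size [0.0411 0.0384] ang 0.43 z p50,p95 [0.093 0.097]
green pix 244 219 ctr [0.5596 0.1095] size [0.0411 0.0384] ang 0.65 z p50,p95 [0.092 0.096]
green pix 277 192 ctr [0.6254 0.0295] size [0.0413 0.041 ] ang 0.32 z p50,p95 [0.093 0.097]
green pix 249 190 ctr [0.6287 0.0971] size [0.0389 0.041 ] ang 0.33 z p50,p95 [0.093 0.096]
(261, 156) [0.6942 0.0622 0.1661]
(286, 207) [0.5834 0.0065 0.1323]
(272, 262) [0.4572 0.0398 0.1026]
(262, 250) [0.4868 0.0664 0.0714]
(397, 251) [ 0.4888 -0.2703  0.0123]
```

View pics/topz.png

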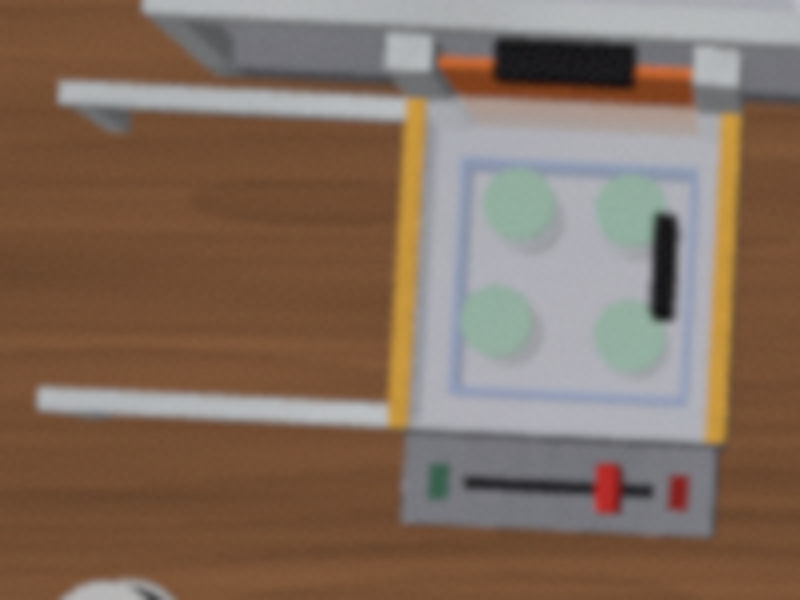

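View pics/cr.png

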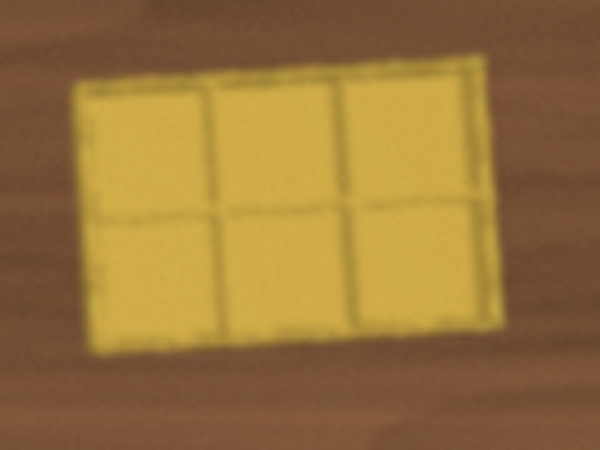

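View pics/scz.png

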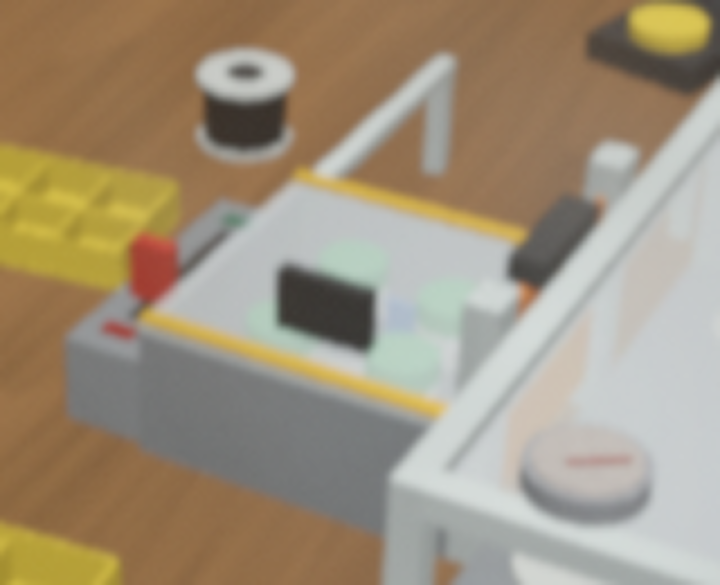

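Run:
```python
from h import *
c=cam('top'); im=c['pixels']; hsv=cv2.cvtColor(im,cv2.COLOR_RGB2HSV)
H,S,V=[hsv[...,i].astype(int) for i in range(3)]
lim=np.zeros(H.shape,bool); lim[150:255,205:315]=1
m=((H>15)&(H<32)&(S>120)&(V>120)&lim)
m[:165]&=False
n,l=cv2.connectedComponents(m.astype(np.uint8))
for i in range(1,n):
    v,u=np.nonzero(l==i)
    if len(v)<60: continue
    P=np.array([ray(c,a,b,.092)[:2] for a,b in zip(u,v)])
    f=cv2.fitLine(P.astype(np.float32),cv2.DIST_L2,0,.01,.01).ravel()
    r=cv2.minAreaRect(P.astype(np.float32)); print(len(v),f.round(4),P.min(0),P.max(0),r)
W=cloud(c)
# posts top z .17, runners
z=W[...,2]
# dark slot
mm=(V<70)&(np.arange(480)[:,None]>250)&(np.arange(480)[:,None]<275)&(np.arange(640)[None]>228)&(np.arange(640)[None]<292)
v,u=np.nonzero(mm);P=np.array([ray(c,a,b,.06)[:2] for a,b in zip(u,v)]);print('slot',cv2.fitLine(P.astype(np.float32),cv2.DIST_L2,0,.01,.01).ravel(),P.min(0),P.max(0))
rd=((H<6)|(H>174))&(S>150)&(np.arange(480)[:,None]>245)&(np.arange(480)[:,None]<280)&(np.arange(640)[None]>220)&(np.arange(640)[None]<310)
n,l=cv2.connectedComponents(rd.astype(np.uint8))
for i in range(1,n):
    v,u=np.nonzero(l==i); print('red',len(v),u.mean(),v.mean(),'z',np.nanmean(z[l==i]),ray(c,u.mean(),v.mean(),.102),ray(c,u.mean(),v.mean(),.06))
for k in ((305,158),(222,154)):
  a=z[k[1]-8:k[1]+8,k[0]-12:k[0]+12]; q=np.abs(a-.17)<.005; print('post',W[k[1]-8:k[1]+8,k[0]-12:k[0]+12][q].mean(0),q.sum())
# crate rim points
rb=(H>20)&(H<32)&(S>120)&(np.abs(z-.04)<.006)&(np.arange(640)[None]>345)&(np.arange(640)[None]<450)&(np.arange(480)[:,None]<290)&(np.arange(480)[:,None]>210)
print('crate z',cv2.minAreaRect(W[rb][:,:2].astype(np.float32)),rb.sum())
```

```text
446 [ 0.9991 -0.0428  0.5916  0.1641] [0.49245931 0.15473122] [0.6893054  0.17409566] ((0.5909351110458374, 0.16445116698741913), (0.013505247421562672, 0.19735537469387054), 87.55476379394531)
439 [ 0.999  -0.045   0.5835 -0.0276] [ 0.48624129 -0.03676627] [ 0.6807458  -0.01838575] ((0.5834852457046509, -0.027765005826950073), (0.013053380884230137, 0.19509728252887726), 87.54117584228516)
slot [0.04399424 0.9990318  0.46005177 0.08005045] [0.45589044 0.01843555] [0.46296413 0.12792226]
red 61 271.4918032786885 261.9016393442623 z 0.10144088721001401 [0.45745084 0.04100314 0.102     ] [0.45851185 0.04400142 0.06      ]
red 18 289.05555555555554 262.8333333333333 z 0.06105861117473543 [ 4.55451877e-01 -2.94933962e-04  1.02000000e-01] [0.45644268 0.00125303 0.06      ]
post [ 0.69282647 -0.0246291   0.1698073 ] 116
post [0.69972992 0.1484166  0.16994162] 120
crate z ((0.4886928200721741, -0.26749011874198914), (0.13322122395038605, 0.2019026279449463), 3.8624989986419678) 598
```

The crate at (397,251) measures 133 x 202 mm with a rim at 40 mm, so it is the one meant. The other two are about 104 x 153 mm and 30 mm high. The enlarged crop confirms its 2x3 cells. The inner door is about 18 mm ajar (grip top at 0.168 m). The station's yaw is about -0.043 rad.

First I'll raise, turn and close the gripper.

Call:
arm_command([
  [[0,-15,0,0,7.2,0,-1],[0,-15,0,0,7.2,0,-1],[0,-15,0,0,7.2,0,-1],[0,-15,0,0,7.2,0,-1],[0,0,0,0,0,0,-1]],
])

```text
t: 0.75
tool_pos: [0.3216, -0.6487, 0.2911]
ee_rot: [[-0.998, -0.002, -0.061], [0.061, 0.004, -0.998], [0.002, -1.0, -0.004]]
ft_force: [0.6, 0.2, 0.5]
gripper_width: 0.0121
```

```bash
cat >> h.py <<'E'
from scipy.spatial.transform import Rotation as Ro
YAW=-0.043; C0=np.array([.5875,.067]); 
def st(x,y):  # station -> world xy
    c,s=np.cos(YAW),np.sin(YAW); return C0+[c*x-s*y,s*x+c*y]
def goal(p,yaw=YAW):
    o=telemetry.get_obs(); R=np.array(o['ee_rot']); 
    c,s=np.cos(yaw),np.sin(yaw); T=np.array([[-c,0,s],[-s,0,-c],[0,-1,0]])
    d=R.T@(np.array(p)-o['tool_pos'])*1000; rv=np.degrees(Ro.from_matrix(R.T@T).as_rotvec())
    print('t',round(o['t'],2),'tcp',np.array(o['tool_pos']).round(4),'d_tool_mm',d.round(1),'turn',rv.round(2),'F',np.array(o['ft_force']).round(1),'w',round(o['gripper_width'],4))
E
python3 - <<'E'
from h import *
goal([*st(.108,0),.25])
print(telemetry.get_obs()['qpos'])
E
```

```text
t 0.75 tcp [ 0.3216 -0.6487  0.2911] d_tool_mm [-330.1   43.1 -732.2] turn [ 0.21 -1.01  0.11] F [0.6 0.2 0.5] w 0.0121
[ 0.94185042  0.55264894  0.14859419  1.54166421 -0.08971785  1.05808422
 -0.51840008]
```

Call:
arm_command([
  [[-20,0,-43,0,0,0,-1],[-20,0,-43,0,0,0,-1],[-20,0,-43,0,0,0,-1],[-20,0,-43,0,0,0,-1],[-20,0,-43,0,0,0,-1],[-20,0,-43,0,0,0,-1],[-20,0,-43,0,0,0,-1],[-20,0,-43,0,0,0,-1]],
])

```text
t: 1.55
tool_pos: [0.4974, -0.307, 0.2839]
ee_rot: [[-0.999, -0.009, -0.039], [0.039, 0.002, -0.999], [0.009, -1.0, -0.002]]
ft_force: [2.3, -0.0, -0.5]
gripper_width: 0.0003
```

Call:
arm_command([
  [[-20,0,-43,0,0,0,-1],[-20,0,-43,0,0,0,-1],[-20,0,-43,0,0,0,-1],[-20,0,-43,0,0,0,-1],[-20,0,-43,0,0,0,-1],[-20,0,-43,0,0,0,-1],[-20,0,-43,0,0,0,-1],[0,0,0,0,0,0,-1]],
])

```text
t: 2.35
tool_pos: [0.649, 0.0128, 0.2767]
ee_rot: [[-1.0, -0.013, 0.005], [-0.005, 0.005, -1.0], [0.013, -1.0, -0.005]]
ft_force: [0.2, 0.3, 0.0]
gripper_width: -0.0
```

Run:
```python
from h import *
goal([*st(.108,0),.25])
```

```text
t 2.35 tcp [0.649  0.0128 0.2767] d_tool_mm [-47.   26.3 -49.2] turn [0.29 2.74 0.74] F [0.2 0.3 0. ] w -0.0
```

Call:
arm_command([
  [[-24,13,-25,0.3,2.7,0.7,-1],[-23,13,-24,0,0,0,-1],[0,0,0,0,0,0,-1]],
])

```text
t: 2.65
tool_pos: [0.6972, 0.0642, 0.2471]
ee_rot: [[-1.0, -0.002, -0.03], [0.03, -0.001, -1.0], [0.002, -1.0, 0.001]]
ft_force: [-0.3, 0.4, 0.0]
gripper_width: -0.0001
```

Run:
```python
from h import *
goal([*st(.108,0),.17])
```

```text
t 2.65 tcp [0.6972 0.0642 0.2471] d_tool_mm [ 1.6 77.1  1.8] turn [-0.04  0.77  0.12] F [-0.3  0.4  0. ] w -0.0001
```

Call:
arm_command([
  [[1,25,1,0,0.8,0,-1],[0,25,0,0,0,0,-1],[0,20,0,0,0,0,-1],[0,8,0,0,0,0,-1],[0,6,0,0,0,0,-1]],
])

```text
t: 3.15
tool_pos: [0.6946, 0.0613, 0.1592]
ee_rot: [[-1.0, -0.003, -0.029], [0.029, -0.001, -1.0], [0.003, -1.0, 0.001]]
ft_force: [1.4, 1.5, 3.8]
gripper_width: 0.0001
```

Call:
arm_command([
  [[0,6,0,0,0,0,-1],[0,5,0,0,0,0,-1]],
])

```text
t: 3.35
tool_pos: [0.6949, 0.0611, 0.1498]
ee_rot: [[-1.0, -0.001, -0.028], [0.028, 0.0, -1.0], [0.001, -1.0, 0.0]]
ft_force: [-17.0, 0.5, 51.0]
gripper_width: 0.0002
```

Call:
arm_command([
  [[0,0,0,0,0,0,-1]],
])

```text
t: 3.45
tool_pos: [0.6951, 0.0609, 0.1509]
ee_rot: [[-1.0, -0.0, -0.027], [0.027, 0.0, -1.0], [0.0, -1.0, -0.0]]
ft_force: [-0.4, 0.2, -0.9]
gripper_width: 0.0002
```

Call:
arm_command([
  [[0,1,0,0,0,0,-1]],
])

```text
t: 3.55
tool_pos: [0.6955, 0.0606, 0.1507]
ee_rot: [[-1.0, 0.001, -0.027], [0.027, 0.0, -1.0], [-0.001, -1.0, -0.0]]
ft_force: [0.5, 0.3, 0.2]
gripper_width: 0.0003
```

Call:
arm_command([
  [[0,1,0,0,0,0,-1]],
])

```text
t: 3.65
tool_pos: [0.6956, 0.0604, 0.1502]
ee_rot: [[-1.0, 0.002, -0.027], [0.027, -0.0, -1.0], [-0.002, -1.0, -0.0]]
ft_force: [-3.1, 0.5, 8.6]
gripper_width: -0.0
```

Call:
arm_command([
  [[0,1,0,0,0,0,-1]],
])

```text
t: 3.75
tool_pos: [0.6956, 0.0604, 0.1502]
ee_rot: [[-1.0, 0.002, -0.027], [0.027, 0.0, -1.0], [-0.002, -1.0, -0.0]]
ft_force: [-4.8, 0.5, 12.4]
gripper_width: 0.0001
```

Contact holds at a TCP height of 150 mm, which is the shut height. I'll keep pressing a moment, then retreat.

Call:
arm_command([
  [[0,1.5,0,0,0,0,-1],[0,1.5,0,0,0,0,-1],[0,1.5,0,0,0,0,-1],[0,1.5,0,0,0,0,-1],[0,1.5,0,0,0,0,-1]],
])

```text
t: 4.25
tool_pos: [0.6957, 0.0605, 0.1501]
ee_rot: [[-1.0, 0.005, -0.027], [0.027, 0.001, -1.0], [-0.005, -1.0, -0.001]]
ft_force: [-4.6, 0.2, 12.9]
gripper_width: 0.0005
```

Call:
arm_command([
  [[0,-15,0,0,0,0,-1],[0,-40,0,0,0,0,-1],[0,-20,0,0,0,0,-1],[40,0,0,0,0,0,-1],[40,0,0,0,0,0,-1],[40,0,0,0,0,0,-1],[40,0,0,0,0,0,-1],[30,0,0,0,0,0,-0.2]],
])

```text
t: 5.05
tool_pos: [0.5043, 0.064, 0.2305]
ee_rot: [[-1.0, 0.014, -0.028], [0.028, 0.001, -1.0], [-0.014, -1.0, -0.001]]
ft_force: [-0.0, 0.3, 0.6]
gripper_width: 0.0134
```

Run:
```python
from h import *
goal([*st(-.129,-.032),.16])
c=cam('top'); save(c,'top1.png'); W=cloud(c); print('grip z',W[154:159,255:268,2].mean(), 'lock', W[260:264,270:274].mean((0,1)))
```

```text
t 5.05 tcp [0.5043 0.064  0.2305] d_tool_mm [47.4 69.9 24.9] turn [ 0.08  0.86 -0.8 ] F [-0.   0.3  0.6] w 0.0134
grip z 0.15033469888735204 lock [0.4486232  0.01382556 0.47728644]
```

View pics/top1.png

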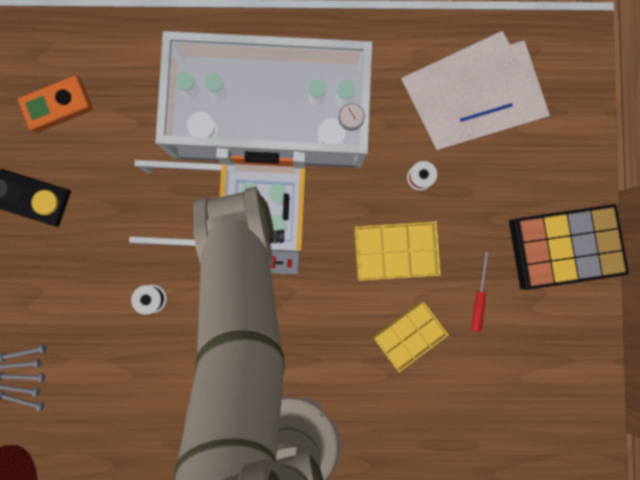

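The top view shows the inner grip at (261,156), with its top now at 150 mm, so the door is shut. Next I'll straddle the lock and push it left.

Call:
arm_command([
  [[24,15,12,0,0.9,-0.8,-0.2],[23,20,12,0,0,0,-0.2],[0,15,0,0,0,0,-0.2],[0,0,0,0,0,0,-0.2]],
])

```text
t: 5.5
tool_pos: [0.4508, 0.0411, 0.1826]
ee_rot: [[-0.999, 0.002, -0.042], [0.042, 0.002, -0.999], [-0.002, -1.0, -0.002]]
ft_force: [0.1, -0.9, 0.2]
gripper_width: 0.0338
```

Run:
```python
from h import *
goal([*st(-.129,-.032),.082])
c=cam('scene'); cv2.imwrite('pics/s2.png',cv2.resize(c['pixels'][150:330,250:450,::-1],None,fx=3.3,fy=3.3))
```

```text
t 5.5 tcp [0.4508 0.0411 0.1826] d_tool_mm [ -6.3 100.6   0.4] turn [ 0.14  0.04 -0.13] F [ 0.1 -0.9  0.2] w 0.0338
```

View pics/s2.png

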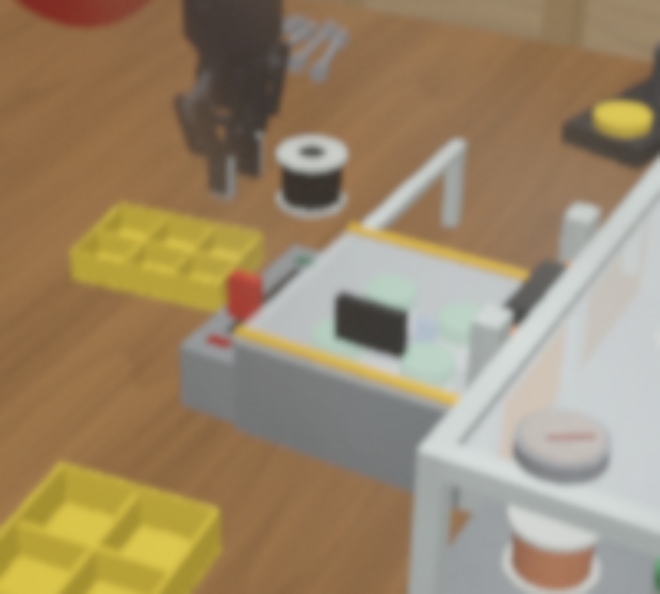

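The scene view shows the fingers above and around the red lock at crop (245,295), with the inner grip flush. I'll go down and watch the force.

Call:
arm_command([
  [[-3,30,0,0,0,0,-0.2],[-3,30,0,0,0,0,-0.2],[0,20,0,0,0,0,-0.2],[0,15,0,0,0,0,-0.2],[0,5,0,0,0,0,-0.2]],
])

```text
t: 6.05
tool_pos: [0.4665, 0.0426, 0.0854]
ee_rot: [[-0.999, 0.016, -0.042], [0.042, 0.005, -0.999], [-0.016, -1.0, -0.005]]
ft_force: [0.7, -0.4, 0.8]
gripper_width: 0.0342
```

Call:
arm_command([
  [[0,0,-5,0,0,0,-0.2],[0,0,-10,0,0,0,-0.2],[0,0,-12,0,0,0,-0.2],[0,0,-12,0,0,0,-0.2],[0,0,-12,0,0,0,-0.2]],
])

```text
t: 6.55
tool_pos: [0.4703, 0.096, 0.0882]
ee_rot: [[-0.999, 0.018, -0.045], [0.046, 0.004, -0.999], [-0.018, -1.0, -0.005]]
ft_force: [0.2, -2.3, -1.4]
gripper_width: 0.0343
```

Call:
arm_command([
  [[6,3,-8,0,0,0,-0.2],[5,2,-6,0,0,0,-0.2],[0,0,-4,0,0,0,-0.2]],
])

```text
t: 6.85
tool_pos: [0.4604, 0.1184, 0.0837]
ee_rot: [[-0.999, 0.021, -0.042], [0.042, 0.005, -0.999], [-0.021, -1.0, -0.006]]
ft_force: [2.2, -20.7, 4.3]
gripper_width: 0.0343
```

Call:
arm_command([
  [[0,0,-4,0,0,0,-0.2],[0,0,-4,0,0,0,-0.2]],
])

```text
t: 7.05
tool_pos: [0.4605, 0.1184, 0.0835]
ee_rot: [[-0.999, 0.019, -0.051], [0.051, -0.004, -0.999], [-0.02, -1.0, 0.003]]
ft_force: [5.4, -21.7, 1.6]
gripper_width: 0.0344
```

Call:
arm_command([
  [[0,0,-3,0,0,0,-0.2],[0,0,-3,0,0,0,-0.2]],
])

```text
t: 7.25
tool_pos: [0.4606, 0.118, 0.0833]
ee_rot: [[-0.998, 0.018, -0.058], [0.058, -0.011, -0.998], [-0.019, -1.0, 0.01]]
ft_force: [1.3, -12.6, 2.0]
gripper_width: 0.0341
```

The lock is at its hard stop (20 N and no further motion). I'll back off, rise and check.

Call:
arm_command([
  [[0,0,6,0,0,0,-0.2],[0,-30,0,0,0,0,-0.2],[0,-45,0,0,0,0,-0.2],[0,-35,0,0,0,0,-0.2],[0,0,40,0,0,0,-0.2],[0,0,40,0,0,0,-0.2],[0,0,0,0,0,0,-0.2]],
])

```text
t: 7.95
tool_pos: [0.4526, 0.0334, 0.1981]
ee_rot: [[-0.998, 0.017, -0.053], [0.053, -0.01, -0.999], [-0.018, -1.0, 0.009]]
ft_force: [0.4, 0.2, 0.3]
gripper_width: 0.0342
```

Run:
```python
from h import *
goal([*st(0,-.06),.19])
c=cam('scene'); cv2.imwrite('pics/s3.png',cv2.resize(c['pixels'][150:330,250:450,::-1],None,fx=3.3,fy=3.3))
W=cloud(c);im=c['pixels'];hsv=cv2.cvtColor(im,cv2.COLOR_RGB2HSV).astype(int)
m=((hsv[...,0]<6)|(hsv[...,0]>174))&(hsv[...,1]>130)&(W[...,2]>.065)&(W[...,2]<.12)&(abs(W[...,0]-.46)<.03)
print(W[m].mean(0),m.sum(), 'expected', st(-.129,.035))
```

```text
t 7.95 tcp [0.4526 0.0334 0.1981] d_tool_mm [-133.3   10.6   19.3] turn [-0.54 -0.55 -1.  ] F [0.4 0.2 0.3] w 0.0342
[0.46375733 0.10061317 0.0860681 ] 101 expected [0.46012378 0.10751294]
```

View pics/s3.png

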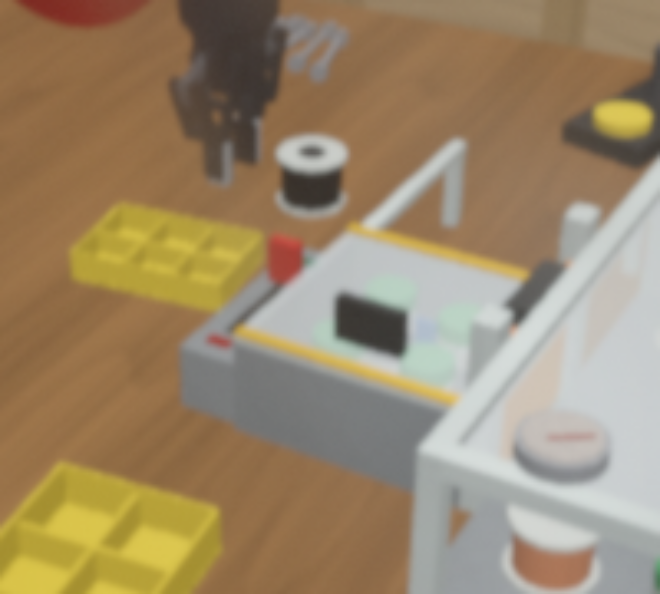

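The lock now sits by the green mark at crop (285,260), and its centre matches the expected stop. Next is the hatch grip.

Call:
arm_command([
  [[-45,0,7,-0.5,-0.5,-1,-0.2],[-45,5,7,0,0,0,-0.2],[-43,5,5,0,0,0,-0.2],[0,0,0,0,0,0,-0.2]],
])

```text
t: 8.4
tool_pos: [0.5873, 0.0153, 0.1872]
ee_rot: [[-0.999, -0.003, -0.037], [0.037, 0.004, -0.999], [0.003, -1.0, -0.004]]
ft_force: [-0.2, -0.7, 0.2]
gripper_width: 0.0342
```

Run:
```python
from h import *
goal([*st(0,-.06),.11])
```

```text
t 8.4 tcp [0.5873 0.0153 0.1872] d_tool_mm [ 1.9 77.2  8.7] turn [0.22 0.36 0.17] F [-0.2 -0.7  0.2] w 0.0342
```

Call:
arm_command([
  [[2,20,9,0,0,0,-0.2],[0,20,0,0,0,0,-0.2],[0,20,0,0,0,0,-0.2],[0,10,0,0,0,0,-0.2],[0,4,0,0,0,0,-0.2]],
])

```text
t: 8.9
tool_pos: [0.5849, 0.0142, 0.1087]
ee_rot: [[-1.0, -0.005, -0.031], [0.031, 0.008, -1.0], [0.005, -1.0, -0.007]]
ft_force: [-0.1, -0.4, -0.4]
gripper_width: 0.0339
```

Call:
arm_command([
  [[0,0,-6,0,0,0,-0.2],[0,0,-12,0,0,0,-0.2],[0,0,-20,0,0,0,-0.2],[0,0,-20,0,0,0,-0.2],[0,0,-20,0,0,0,-0.2]],
])

```text
t: 9.4
tool_pos: [0.5876, 0.0928, 0.111]
ee_rot: [[-0.999, -0.004, -0.037], [0.037, 0.005, -0.999], [0.005, -1.0, -0.005]]
ft_force: [0.0, -3.3, -1.5]
gripper_width: 0.0344
```

Run:
```python
from h import *
goal([*st(0,.14),.11])
```

```text
t 9.4 tcp [0.5876 0.0928 0.111 ] d_tool_mm [  -1.8    1.6 -114.2] turn [0.27 0.37 0.26] F [ 0.  -3.3 -1.5] w 0.0344
```

Call:
arm_command([
  [[0,1,-22,0,0.3,0,-0.2],[0,0,-22,0,0,0,-0.2],[0,0,-22,0,0,0,-0.2],[0,0,-20,0,0,0,-0.2],[0,0,-12,0,0,0,-0.2],[0,0,-6,0,0,0,-0.2],[0,0,-4,0,0,0,-0.2]],
])

```text
t: 10.1
tool_pos: [0.5914, 0.2115, 0.1154]
ee_rot: [[-0.999, 0.0, -0.038], [0.038, 0.006, -0.999], [-0.0, -1.0, -0.006]]
ft_force: [-0.5, -2.6, -2.0]
gripper_width: 0.0341
```

Call:
arm_command([
  [[0,0,-5,0,0,0,-0.2],[0,0,-5,0,0,0,-0.2],[0,0,-4,0,0,0,-0.2]],
])

```text
t: 10.4
tool_pos: [0.5916, 0.2172, 0.1156]
ee_rot: [[-0.999, -0.003, -0.044], [0.044, -0.003, -0.999], [0.002, -1.0, 0.004]]
ft_force: [-0.9, -12.2, 0.7]
gripper_width: 0.0341
```

Run:
```python
from h import *
goal([*st(0,.15),.11])
```

```text
t 10.4 tcp [0.5916 0.2172 0.1156] d_tool_mm [-2.4  5.5  0.2] turn [-0.2  -0.07  0.14] F [ -0.9 -12.2   0.7] w 0.0341
```

Call:
arm_command([
  [[0,0,-4,0,0,0,-0.2],[0,0,-4,0,0,0,-0.2],[0,0,7,0,0,0,-0.2],[0,-40,0,0,0,0,-0.2],[0,-50,0,0,0,0,-0.2],[0,-50,0,0,0,0,-0.2],[10,-20,50,0,0,0,0.3],[10,0,50,0,0,0,0.3]],
])

```text
t: 11.2
tool_pos: [0.5697, 0.1216, 0.2797]
ee_rot: [[-0.999, -0.005, -0.045], [0.045, -0.007, -0.999], [0.005, -1.0, 0.008]]
ft_force: [1.4, -0.6, -0.2]
gripper_width: 0.0553
```

Call:
arm_command([
  [[10,0,50,0,0,0,0.3],[10,0,50,0,0,0,0.3],[10,0,50,0,0,0,0.3],[10,0,50,0,0,0,0.3],[10,0,50,0,0,0,0.3],[10,0,50,0,0,0,0.3],[10,0,50,0,0,0,0.3],[0,0,0,0,0,0,0.3]],
])

```text
t: 12.0
tool_pos: [0.4822, -0.2276, 0.2871]
ee_rot: [[-0.998, 0.011, -0.054], [0.054, -0.005, -0.999], [-0.011, -1.0, 0.004]]
ft_force: [-0.5, -0.1, 0.3]
gripper_width: 0.0558
```

```bash
cat >> h.py <<'E'
def jars(c,W=None):
    hsv=cv2.cvtColor(c['pixels'],cv2.COLOR_RGB2HSV).astype(int); W=cloud(c) if W is None else W
    m=((hsv[...,0]>45)&(hsv[...,0]<90)&(hsv[...,1]>60)&(np.abs(W[...,2]-.078)<.02)).astype(np.uint8)
    m=cv2.morphologyEx(m,cv2.MORPH_OPEN,np.ones((3,3)))
    for k in cv2.findContours(m,cv2.RETR_EXTERNAL,cv2.CHAIN_APPROX_NONE)[0]:
        if cv2.contourArea(k)<40: continue
        mm=np.zeros(m.shape,np.uint8); cv2.drawContours(mm,[k],-1,1,-1); z=np.nanmedian(W[...,2][mm>0])
        (u,v),r=cv2.minEnclosingCircle(k); p=ray(c,u,v,z); 
        d=p[:2]-C0; cc,s=np.cos(YAW),np.sin(YAW)
        print('jar pix',round(u),round(v),'r_mm',round(r/c['f']*(1.298-z)*1000,1),'world',p.round(4),'st',np.round([cc*d[0]+s*d[1],-s*d[0]+cc*d[1]],4))
E
python3 - <<'E'
from h import *
goal([*st(0,.0),.25])
c=cam('top'); save(c,'top3.png'); jars(c)
cv2.imwrite('pics/top3z.png',cv2.resize(c['pixels'][140:290,120:320,::-1],None,fx=4,fy=4,interpolation=cv2.INTER_CUBIC))
E
```

```text
t 12.0 tcp [ 0.4822 -0.2276  0.2871] d_tool_mm [ -88.9   36.7 -299.9] turn [-0.26 -0.61 -0.63] F [-0.5 -0.1  0.3] w 0.0558
jar pix 277 224 r_mm 21.4 world [0.5498 0.0297 0.0813] st [-0.036  -0.0389]
jar pix 244 220 r_mm 21.7 world [0.5578 0.1099 0.0813] st [-0.0316  0.0416]
jar pix 278 192 r_mm 21.2 world [0.6254 0.0295 0.0811] st [ 0.0394 -0.0358]
jar pix 250 191 r_mm 21.7 world [0.6292 0.0968 0.0811] st [0.0404 0.0316]
```

View pics/top3.png

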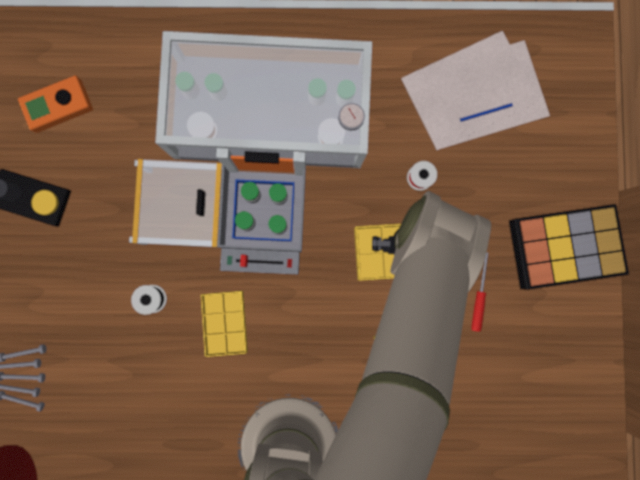

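View pics/top3z.png

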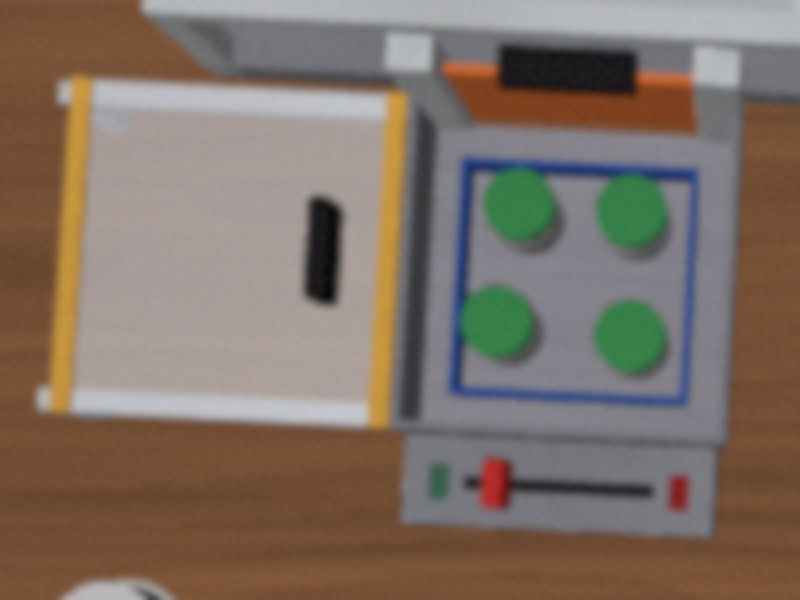

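The top view shows the hatch fully open on its runners (grip at about (201,202)), the lock at green, and four jars with green caps at (277,224), (244,220), (278,192) and (250,191). I'll go to jar A at (277,224) first.

Call:
arm_command([
  [[-11,5,-43,0,-0.6,-0.6,0.3],[-11,5,-43,0,0,0,0.3],[-11,10,-43,0,0,0,0.3],[-11,10,-43,0,0,0,0.3],[-8,15,-43,0,0,0,0.3],[-8,15,-43,0,0,0,0.3],[0,0,0,0,0,0,0.3]],
])

```text
t: 12.75
tool_pos: [0.559, 0.0465, 0.2267]
ee_rot: [[-0.999, 0.009, -0.041], [0.041, 0.003, -0.999], [-0.008, -1.0, -0.003]]
ft_force: [-0.4, 0.1, 0.1]
gripper_width: 0.0559
```

Run:
```python
from h import *
goal([.5498,.0297,.046])
```

```text
t 12.75 tcp [0.559  0.0465 0.2267] d_tool_mm [ 10.  180.6  17.8] turn [ 0.19  0.14 -0.48] F [-0.4  0.1  0.1] w 0.0559
```

Call:
arm_command([
  [[10,40,18,0.2,0,-0.5,0.3],[0,40,0,0,0,0,0.3],[0,0,0,0,0,0,0.3]],
])

```text
t: 13.05
tool_pos: [0.5495, 0.0361, 0.1457]
ee_rot: [[-1.0, 0.003, -0.03], [0.03, 0.003, -1.0], [-0.003, -1.0, -0.004]]
ft_force: [0.2, 0.1, -0.1]
gripper_width: 0.0554
```

Run:
```python
from h import *
goal([.5498,.0297,.046])
```

```text
t 13.05 tcp [0.5495 0.0361 0.1457] d_tool_mm [-0.1 99.7  6.7] turn [ 0.21  0.73 -0.17] F [ 0.2  0.1 -0.1] w 0.0554
```

Call:
arm_command([
  [[0,15,7,0.2,0.7,0,0.3],[0,15,0,0,0,0,0.3],[0,0,0,0,0,0,0.3]],
])

```text
t: 13.35
tool_pos: [0.5504, 0.0311, 0.1184]
ee_rot: [[-0.999, 0.004, -0.041], [0.041, 0.002, -0.999], [-0.004, -1.0, -0.002]]
ft_force: [-0.6, 1.1, -0.6]
gripper_width: 0.0557
```

Run:
```python
from h import *
goal([.5498,.0297,.046])
```

```text
t 13.35 tcp [0.5504 0.0311 0.1184] d_tool_mm [ 0.9 72.4  1.6] turn [ 0.12  0.1  -0.25] F [-0.6  1.1 -0.6] w 0.0557
```

Call:
arm_command([
  [[1,20,2,0,0,-0.2,0.3],[0,20,0,0,0,0,0.3],[0,15,0,0,0,0,0.3],[0,11,0,0,0,0,0.3],[0,5,0,0,0,0,0.3]],
])

```text
t: 13.85
tool_pos: [0.5554, 0.0318, 0.055]
ee_rot: [[-0.999, 0.013, -0.04], [0.04, 0.006, -0.999], [-0.012, -1.0, -0.006]]
ft_force: [0.3, -0.3, -0.2]
gripper_width: 0.0557
```

Run:
```python
from h import *
goal([.5498,.0297,.046])
```

```text
t 13.85 tcp [0.5554 0.0318 0.055 ] d_tool_mm [5.6 8.9 2.4] turn [ 0.36  0.16 -0.71] F [ 0.3 -0.3 -0.2] w 0.0557
```

Call:
arm_command([
  [[6,8,2,0.4,0,-0.7,0.3],[0,1,0,0,0,0,0.3],[0,0,0,0,0,0,-0.5],[0,0,0,0,0,0,-0.5],[0,0,0,0,0,0,-0.5],[0,0,0,0,0,0,-0.5]],
])

```text
t: 14.45
tool_pos: [0.5501, 0.0304, 0.0478]
ee_rot: [[-0.999, 0.002, -0.04], [0.04, -0.001, -0.999], [-0.002, -1.0, 0.001]]
ft_force: [0.5, -0.5, -1.0]
gripper_width: 0.0429
```

Call:
arm_command([
  [[0,-15,0,0,0,0,-0.5],[0,-30,0,0,0,0,-0.5],[0,-40,0,0,0,0,-0.5],[0,-40,0,0,0,0,-0.5],[0,-20,0,0,0,0,-0.5],[0,0,0,0,0,0,-0.5]],
])

```text
t: 15.05
tool_pos: [0.5488, 0.0301, 0.1971]
ee_rot: [[-0.999, -0.002, -0.04], [0.04, -0.001, -0.999], [0.002, -1.0, 0.001]]
ft_force: [0.2, -0.2, -2.0]
gripper_width: 0.0429
```

```bash
cat >> h.py <<'E'
CR=np.array([.4887,-.2665]); CY=.067
def cell(i,j):
    c,s=np.cos(CY),np.sin(CY); x,y=.0325*i,.066*j; return CR+[c*x-s*y,s*x+c*y]
E
python3 - <<'E'
from h import *
print([cell(i,j).round(4) for i in(1,-1) for j in (1,-1)])
goal([*cell(1,-1),.16])
c=cam('top');jars(c)
c=cam('scene');save(c,'s4.png')
E
```

```text
[array([ 0.5167, -0.1985]), array([ 0.5255, -0.3302]), array([ 0.4519, -0.2028]), array([ 0.4607, -0.3345])]
t 15.05 tcp [0.5488 0.0301 0.1971] d_tool_mm [  8.6  37.5 360.9] turn [-0.06  0.15  0.11] F [ 0.2 -0.2 -2. ] w 0.0429
```

View pics/s4.png

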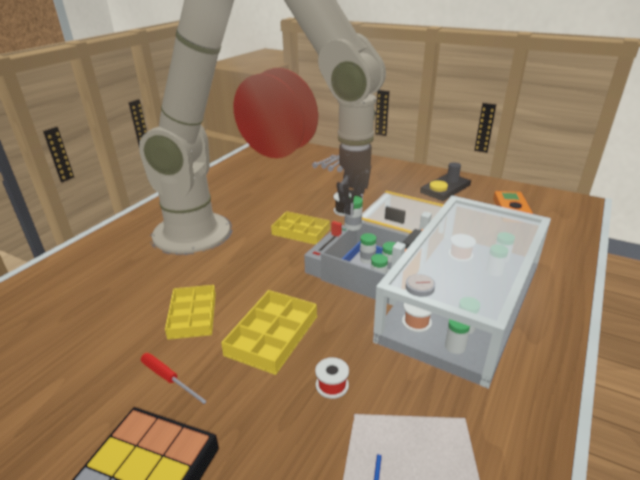

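The jar hangs in the gripper at about (355,212). I'll carry it over to the crate.

Call:
arm_command([
  [[1,0,45,0,0,0,-0.5],[1,0,45,0,0,0,-0.5],[1,0,45,0,0,0,-0.5],[1,0,45,0,0,0,-0.5],[1,0,45,0,0,0,-0.5],[1,0,45,0,0,0,-0.5],[1,0,45,0,0,0,-0.5],[0,0,20,0,0,0,-0.5]],
])

```text
t: 15.95
tool_pos: [0.5232, -0.3089, 0.1782]
ee_rot: [[-0.999, -0.026, -0.027], [0.027, 0.005, -1.0], [0.027, -1.0, -0.004]]
ft_force: [0.0, 1.2, -0.7]
gripper_width: 0.043
```

Run:
```python
from h import *
goal([*cell(1,-1),.1])
```

```text
t 15.95 tcp [ 0.5232 -0.3089  0.1782] d_tool_mm [-5.  78.  21.6] turn [0.24 0.9  1.52] F [ 0.   1.2 -0.7] w 0.043
```

Call:
arm_command([
  [[-5,20,22,0.2,0.9,1.5,-0.5],[0,20,0,0,0,0,-0.5],[0,20,0,0,0,0,-0.5],[0,10,0,0,0,0,-0.5],[0,0,0,0,0,0,-0.5]],
])

```text
t: 16.45
tool_pos: [0.5209, -0.3361, 0.0955]
ee_rot: [[-0.999, -0.011, -0.052], [0.052, 0.004, -0.999], [0.011, -1.0, -0.004]]
ft_force: [0.6, -0.3, -1.8]
gripper_width: 0.0427
```

Run:
```python
from h import *
goal([*cell(1,-1),.047])
```

```text
t 16.45 tcp [ 0.5209 -0.3361  0.0955] d_tool_mm [-4.9 48.4 -6. ] turn [ 0.23 -0.54  0.65] F [ 0.6 -0.3 -1.8] w 0.0427
```

Call:
arm_command([
  [[-5,8,-6,0.2,-0.5,0.6,-0.5],[0,0,0,0,0,0,-0.5]],
])

```text
t: 16.65
tool_pos: [0.5256, -0.3295, 0.0862]
ee_rot: [[-0.999, -0.003, -0.043], [0.043, 0.002, -0.999], [0.003, -1.0, -0.002]]
ft_force: [1.1, 0.1, -0.8]
gripper_width: 0.0428
```

Run:
```python
from h import *
goal([*cell(1,-1),.047])
```

```text
t 16.65 tcp [ 0.5256 -0.3295  0.0862] d_tool_mm [-0.1 39.2  0.7] turn [ 0.1  -0.    0.18] F [ 1.1  0.1 -0.8] w 0.0428
```

Call:
arm_command([
  [[0,12,0,0,0,0,-0.5],[0,12,0,0,0,0,-0.5],[0,9,0,0,0,0,-0.5],[0,4,0,0,0,0,-0.5],[0,0,0,0,0,0,-0.5]],
])

```text
t: 17.15
tool_pos: [0.526, -0.3299, 0.0473]
ee_rot: [[-0.999, -0.002, -0.043], [0.043, 0.001, -0.999], [0.002, -1.0, -0.001]]
ft_force: [0.3, 1.1, -0.8]
gripper_width: 0.0429
```

Run:
```python
from h import *
goal([*cell(1,-1),.046])
```

```text
t 17.15 tcp [ 0.526  -0.3299  0.0473] d_tool_mm [0.4 1.3 0.3] turn [0.06 0.01 0.13] F [ 0.3  1.1 -0.8] w 0.0429
```

Call:
arm_command([
  [[0,1.5,0,0,0,0,-0.5],[0,0,0,0,0,0,0.3],[0,0,0,0,0,0,0.3],[0,0,0,0,0,0,0.3],[0,-20,0,0,0,0,0.3],[0,-40,0,0,0,0,0.3],[0,-50,0,0,0,0,0.3],[0,-30,-30,0,0,0,0.3]],
])

```text
t: 17.95
tool_pos: [0.5256, -0.3033, 0.1877]
ee_rot: [[-0.999, -0.007, -0.048], [0.048, 0.001, -0.999], [0.007, -1.0, -0.001]]
ft_force: [0.8, -0.4, -0.2]
gripper_width: 0.0556
```

Call:
arm_command([
  [[0,0,-50,0,0,0,0.3],[0,0,-50,0,0,0,0.3],[0,0,-50,0,0,0,0.3],[0,0,0,0,0,0,0.3]],
])

```text
t: 18.35
tool_pos: [0.5364, -0.1479, 0.1952]
ee_rot: [[-0.999, 0.007, -0.048], [0.048, -0.001, -0.999], [-0.007, -1.0, 0.001]]
ft_force: [0.8, 0.4, 0.0]
gripper_width: 0.0556
```

Run:
```python
from h import *
c=cam('top');jars(c); save(c,'top5.png'); goal([.5578,.1099,.12])
c=cam('scene');save(c,'s5.png')
```

```text
jar pix 425 234 r_mm 21.4 world [ 0.5266 -0.3271  0.0785] st [-0.0439 -0.3964]
jar pix 244 220 r_mm 21.7 world [0.5578 0.11   0.081 ] st [-0.0315  0.0417]
jar pix 278 192 r_mm 21.2 world [0.6253 0.0295 0.0814] st [ 0.0394 -0.0358]
jar pix 250 191 r_mm 21.7 world [0.6291 0.0968 0.0813] st [0.0403 0.0315]
t 18.4 tcp [ 0.5363 -0.1515  0.1955] d_tool_mm [  -7.6   74.9 -262.3] turn [-0.15 -0.47 -0.43] F [ 0.2 -1.1  0.5] w 0.0558
```

View pics/top5.png

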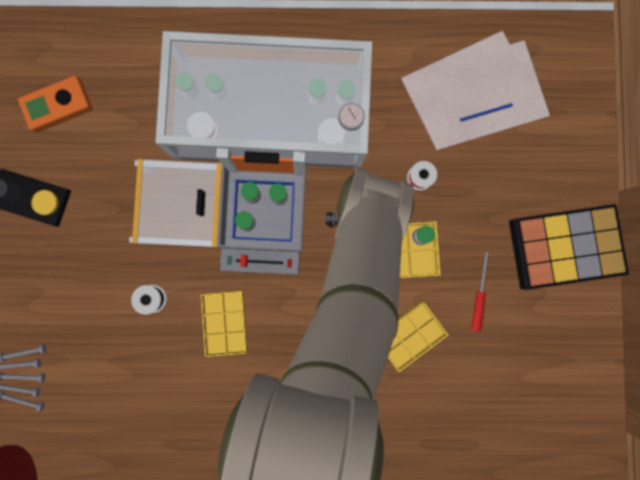

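View pics/s5.png

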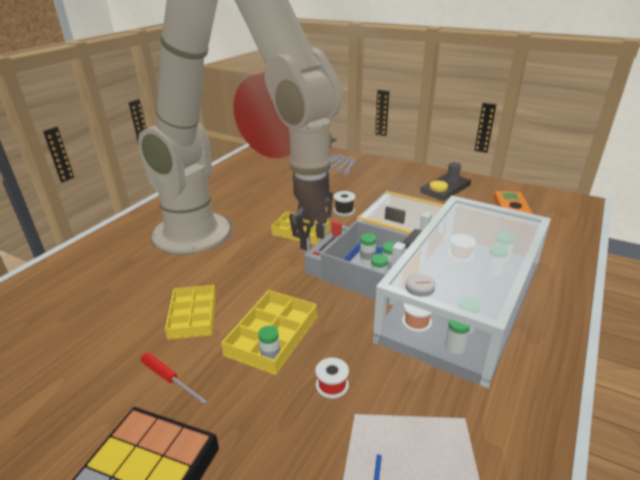

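Jar A stands upright in the crate's rear-right cell, at (425,234) in the top view with its top at 79 mm. Next is jar B at (244,220).

Call:
arm_command([
  [[-2,0,-45,0,-0.5,-0.4,0.3],[-1,0,-45,0,0,0,0.3],[-1,0,-45,0,0,0,0.3],[-1,0,-45,0,0,0,0.3],[-1,10,-45,0,0,0,0.3],[0,20,-25,0,0,0,0.3],[0,10,-6,0,0,0,0.3],[0,0,0,0,0,0,0.3]],
])

```text
t: 19.25
tool_pos: [0.5619, 0.0921, 0.154]
ee_rot: [[-0.998, 0.007, -0.07], [0.07, -0.01, -0.998], [-0.008, -1.0, 0.01]]
ft_force: [0.1, -0.2, 0.5]
gripper_width: 0.0558
```

Run:
```python
from h import *
goal([.5578,.11,.12])
```

```text
t 19.25 tcp [0.5619 0.0921 0.154 ] d_tool_mm [  5.6  33.8 -17.9] turn [-0.57 -1.54 -0.45] F [ 0.1 -0.2  0.5] w 0.0558
```

Call:
arm_command([
  [[6,15,-18,-0.6,-1.5,-0.5,0.3],[0,18,0,0,0,0,0.3],[0,0,0,0,0,0,0.3]],
])

```text
t: 19.55
tool_pos: [0.5581, 0.1064, 0.1199]
ee_rot: [[-0.999, -0.0, -0.048], [0.048, 0.001, -0.999], [0.0, -1.0, -0.001]]
ft_force: [0.3, -0.5, 0.7]
gripper_width: 0.0554
```

Run:
```python
from h import *
goal([.5578,.11,.047])
```

```text
t 19.55 tcp [0.5581 0.1064 0.1199] d_tool_mm [ 0.4 72.9 -3.6] turn [ 0.03 -0.27  0.02] F [ 0.3 -0.5  0.7] w 0.0554
```

Call:
arm_command([
  [[0,12,-3.5,0,-0.3,0,0.3],[0,12,0,0,0,0,0.3],[0,12,0,0,0,0,0.3],[0,12,0,0,0,0,0.3],[0,12,0,0,0,0,0.3],[0,8,0,0,0,0,0.3],[0,2,0,0,0,0,0.3]],
])

```text
t: 20.25
tool_pos: [0.5589, 0.1081, 0.0449]
ee_rot: [[-0.999, 0.0, -0.045], [0.045, 0.001, -0.999], [-0.0, -1.0, -0.001]]
ft_force: [-0.0, 0.8, -0.0]
gripper_width: 0.0553
```

Run:
```python
from h import *
goal([.5578,.11,.047])
```

```text
t 20.25 tcp [0.5589 0.1081 0.0449] d_tool_mm [ 1.2 -2.1 -1.9] turn [ 0.06 -0.11 -0.02] F [-0.   0.8 -0. ] w 0.0553
```

Call:
arm_command([
  [[1,-2.5,-2,0,0,0,0.3],[0,0,0,0,0,0,-0.5],[0,0,0,0,0,0,-0.5],[0,0,0,0,0,0,-0.5],[0,0,0,0,0,0,-0.5]],
])

```text
t: 20.75
tool_pos: [0.5584, 0.1106, 0.0485]
ee_rot: [[-0.999, 0.002, -0.045], [0.045, 0.001, -0.999], [-0.002, -1.0, -0.001]]
ft_force: [-0.1, 0.5, -0.9]
gripper_width: 0.0426
```

Call:
arm_command([
  [[0,-15,0,0,0,0,-0.5],[0,-30,0,0,0,0,-0.5],[0,-40,0,0,0,0,-0.5],[0,-30,0,0,0,0,-0.5],[0,-5,0,0,0,0,-0.5],[0,0,0,0,0,0,-0.5]],
])

```text
t: 21.35
tool_pos: [0.5575, 0.1103, 0.1724]
ee_rot: [[-0.999, 0.0, -0.045], [0.045, 0.001, -0.999], [-0.0, -1.0, -0.001]]
ft_force: [0.2, 0.1, -1.4]
gripper_width: 0.0428
```

Run:
```python
from h import *
goal([*cell(-1,-1),.16])
```

```text
t 21.35 tcp [0.5575 0.1103 0.1724] d_tool_mm [ 76.9  11.9 448.7] turn [ 0.06 -0.09 -0.02] F [ 0.2  0.1 -1.4] w 0.0428
```

Call:
arm_command([
  [[7,-1,47,0,0,0,-0.5],[7,-1,47,0,0,0,-0.5],[7,-1,47,0,0,0,-0.5],[7,-1,47,0,0,0,-0.5],[7,-1,47,0,0,0,-0.5],[7,0,47,0,0,0,-0.5],[7,0,47,0,0,0,-0.5],[7,0,47,0,0,0,-0.5]],
])

```text
t: 22.15
tool_pos: [0.4835, -0.2656, 0.1661]
ee_rot: [[-1.0, -0.009, -0.027], [0.027, 0.007, -1.0], [0.01, -1.0, -0.006]]
ft_force: [1.6, -0.6, -1.5]
gripper_width: 0.0431
```

Call:
arm_command([
  [[7,0,40,0,0,0,-0.5],[5,0,30,0,0,0,-0.5],[0,0,0,0,0,0,-0.5]],
])

```text
t: 22.45
tool_pos: [0.4639, -0.3451, 0.1611]
ee_rot: [[-0.999, -0.015, -0.036], [0.036, 0.006, -0.999], [0.015, -1.0, -0.006]]
ft_force: [0.6, 0.6, -1.2]
gripper_width: 0.0425
```

Run:
```python
from h import *
goal([*cell(-1,-1),.1])
```

```text
t 22.45 tcp [ 0.4639 -0.3451  0.1611] d_tool_mm [  2.7  61.2 -10.1] turn [0.32 0.37 0.86] F [ 0.6  0.6 -1.2] w 0.0425
```

Call:
arm_command([
  [[3,20,-10,0.3,0.4,0.9,-0.5],[0,20,0,0,0,0,-0.5],[0,20,0,0,0,0,-0.5],[0,10,0,0,0,0,-0.5],[0,0,0,0,0,0,-0.5]],
])

```text
t: 22.95
tool_pos: [0.4584, -0.3324, 0.0834]
ee_rot: [[-0.999, -0.004, -0.046], [0.046, 0.005, -0.999], [0.005, -1.0, -0.005]]
ft_force: [-0.5, 0.4, -0.7]
gripper_width: 0.0429
```

Run:
```python
from h import *
goal([*cell(-1,-1),.047])
```

```text
t 22.95 tcp [ 0.4584 -0.3324  0.0834] d_tool_mm [-2.5 36.4  2.2] turn [ 0.26 -0.17  0.26] F [-0.5  0.4 -0.7] w 0.0429
```

Call:
arm_command([
  [[-2.5,10,2,0.2,0,0.2,-0.5],[0,10,0,0,0,0,-0.5],[0,8,0,0,0,0,-0.5],[0,5,0,0,0,0,-0.5],[0,1,0,0,0,0,-0.5],[0,0,0,0,0,0,-0.5]],
])

```text
t: 23.55
tool_pos: [0.4622, -0.3343, 0.0474]
ee_rot: [[-0.999, 0.001, -0.045], [0.045, 0.0, -0.999], [-0.001, -1.0, -0.0]]
ft_force: [0.3, 0.3, -1.8]
gripper_width: 0.0427
```

Run:
```python
from h import *
goal([*cell(-1,-1),.0465])
```

```text
t 23.55 tcp [ 0.4622 -0.3343  0.0474] d_tool_mm [1.5 0.9 0.3] turn [ 0.02 -0.1  -0.04] F [ 0.3  0.3 -1.8] w 0.0427
```

Call:
arm_command([
  [[0,1,0,0,0,0,-0.5],[0,0,0,0,0,0,0.3],[0,0,0,0,0,0,0.3],[0,0,0,0,0,0,0.3],[0,-20,0,0,0,0,0.3],[0,-40,0,0,0,0,0.3],[0,-50,0,0,0,0,0.3],[-10,-20,-40,0,0,0,0.3]],
])

```text
t: 24.35
tool_pos: [0.4715, -0.299, 0.1792]
ee_rot: [[-0.999, -0.003, -0.053], [0.053, -0.0, -0.999], [0.003, -1.0, 0.0]]
ft_force: [1.9, 0.2, -0.6]
gripper_width: 0.0554
```

Call:
arm_command([
  [[-15,0,-50,0,0,0,0.3],[-15,0,-50,0,0,0,0.3],[-15,0,-50,0,0,0,0.3],[-15,0,-50,0,0,0,0.3],[0,0,0,0,0,0,0.3]],
])

```text
t: 24.85
tool_pos: [0.5452, -0.1001, 0.1852]
ee_rot: [[-0.999, 0.01, -0.051], [0.051, -0.001, -0.999], [-0.01, -1.0, 0.001]]
ft_force: [-0.6, 0.8, 0.6]
gripper_width: 0.0552
```

Run:
```python
from h import *
c=cam('top');jars(c); save(c,'top6.png'); goal([.6253,.0290,.12])
c=cam('scene');save(c,'s6.png')
```

```text
jar pix 427 260 r_mm 21.3 world [ 0.4637 -0.3313  0.0786] st [-0.1066 -0.4032]
jar pix 425 234 r_mm 21.3 world [ 0.527  -0.3273  0.0786] st [-0.0435 -0.3965]
jar pix 278 192 r_mm 21.2 world [0.6254 0.0295 0.0811] st [ 0.0395 -0.0358]
jar pix 250 191 r_mm 21.7 world [0.6291 0.0968 0.0814] st [0.0403 0.0315]
t 24.9 tcp [ 0.544  -0.1034  0.1852] d_tool_mm [ -73.3   65.6 -136.8] turn [-0.14 -0.66 -0.54] F [ 0.2 -0.5 -0.1] w 0.0555
```

View pics/s6.png

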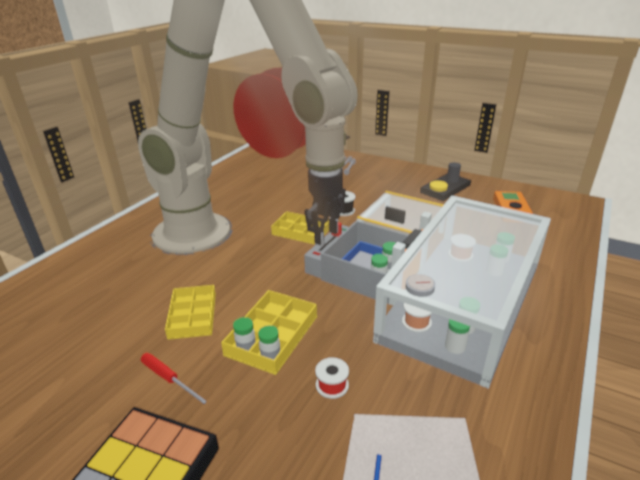

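Two jars stand upright in the crate, at (243,332) and (268,340) in the scene view. Jar C at top-view (278,192) comes next. The gap to jar D is small, so I'll align carefully.

Call:
arm_command([
  [[-20,0,-40,0,-0.7,-0.5,0.3],[-20,5,-40,0,0,0,0.3],[-20,10,-35,0,0,0,0.3],[-12,10,-15,0,0,0,0.3],[0,0,0,0,0,0,0.3]],
])

```text
t: 25.45
tool_pos: [0.6229, 0.0113, 0.1598]
ee_rot: [[-0.998, 0.0, -0.062], [0.062, -0.008, -0.998], [-0.001, -1.0, 0.008]]
ft_force: [-0.5, -0.8, 0.1]
gripper_width: 0.0555
```

Run:
```python
from h import *
goal([.6250,.0290,.12])
```

```text
t 25.45 tcp [0.6229 0.0113 0.1598] d_tool_mm [ -0.9  39.7 -18.1] turn [-0.44 -1.07 -0.04] F [-0.5 -0.8  0.1] w 0.0555
```

Call:
arm_command([
  [[-1,15,-18,-0.4,-1,0,0.3],[0,22,0,0,0,0,0.3],[0,0,0,0,0,0,0.3]],
])

```text
t: 25.75
tool_pos: [0.6236, 0.0245, 0.1208]
ee_rot: [[-0.999, -0.0, -0.049], [0.049, -0.002, -0.999], [0.0, -1.0, 0.002]]
ft_force: [-0.2, 0.1, 0.2]
gripper_width: 0.0555
```

Run:
```python
from h import *
goal([.6250,.0290,.047])
```

```text
t 25.75 tcp [0.6236 0.0245 0.1208] d_tool_mm [-1.2 73.8 -4.7] turn [-0.12 -0.33  0.  ] F [-0.2  0.1  0.2] w 0.0555
```

Call:
arm_command([
  [[-1,10,-4.5,0,-0.3,0,0.3],[0,10,0,0,0,0,0.3],[0,0,0,0,0,0,0.3]],
])

```text
t: 26.05
tool_pos: [0.6241, 0.027, 0.1]
ee_rot: [[-0.999, -0.0, -0.046], [0.046, -0.002, -0.999], [0.0, -1.0, 0.002]]
ft_force: [-0.4, 1.2, -0.6]
gripper_width: 0.0556
```

Run:
```python
from h import *
goal([.6250,.0290,.047])
```

```text
t 26.05 tcp [0.6241 0.027  0.1   ] d_tool_mm [-0.8 53.  -2.1] turn [-0.13 -0.17  0.02] F [-0.4  1.2 -0.6] w 0.0556
```

Call:
arm_command([
  [[-0.8,8,-2,0,0,0,0.3],[0,10,0,0,0,0,0.3],[0,10,0,0,0,0,0.3],[0,10,0,0,0,0,0.3],[0,10,0,0,0,0,0.3],[0,3,0,0,0,0,0.3],[0,0,0,0,0,0,0.3]],
])

```text
t: 26.75
tool_pos: [0.6253, 0.0287, 0.0447]
ee_rot: [[-0.999, 0.0, -0.046], [0.046, -0.002, -0.999], [-0.0, -1.0, 0.002]]
ft_force: [-0.5, 0.8, 0.0]
gripper_width: 0.0554
```

Run:
```python
from h import *
goal([.6250,.0292,.047])
```

```text
t 26.75 tcp [0.6253 0.0287 0.0447] d_tool_mm [ 0.3 -2.3 -0.5] turn [-0.14 -0.19 -0.01] F [-0.5  0.8  0. ] w 0.0554
```

Call:
arm_command([
  [[0,-2.5,0,0,0,0,0.3],[0,0,0,0,0,0,-0.5],[0,0,0,0,0,0,-0.5],[0,0,0,0,0,0,-0.5],[0,0,0,0,0,0,-0.5]],
])

```text
t: 27.25
tool_pos: [0.6261, 0.0287, 0.0489]
ee_rot: [[-0.999, 0.002, -0.046], [0.046, -0.002, -0.999], [-0.002, -1.0, 0.002]]
ft_force: [-0.7, -0.4, -0.5]
gripper_width: 0.0424
```

Call:
arm_command([
  [[0,-15,0,0,0,0,-0.5],[0,-30,0,0,0,0,-0.5],[0,-40,0,0,0,0,-0.5],[0,-30,0,0,0,0,-0.5],[0,-5,0,0,0,0,-0.5],[0,0,0,0,0,0,-0.5]],
])

```text
t: 27.85
tool_pos: [0.6252, 0.0287, 0.177]
ee_rot: [[-0.999, 0.002, -0.047], [0.047, -0.002, -0.999], [-0.002, -1.0, 0.002]]
ft_force: [-0.1, -0.3, -1.2]
gripper_width: 0.0424
```

Run:
```python
from h import *
goal([*cell(1,1),.16])
```

```text
t 27.85 tcp [0.6252 0.0287 0.177 ] d_tool_mm [ 97.8  17.3 232. ] turn [-0.11 -0.22 -0.11] F [-0.1 -0.3 -1.2] w 0.0424
```

Call:
arm_command([
  [[18,0,40,0,0,0,-0.5],[18,0,42,0,0,0,-0.5],[18,0,42,0,0,0,-0.5],[18,0,42,0,0,0,-0.5],[15,0,40,0,0,0,-0.5],[10,5,25,0,0,0,-0.5],[0,0,0,0,0,0,-0.5]],
])

```text
t: 28.55
tool_pos: [0.5114, -0.2022, 0.1661]
ee_rot: [[-0.999, -0.005, -0.041], [0.041, 0.0, -0.999], [0.005, -1.0, -0.0]]
ft_force: [-1.2, -0.3, -0.8]
gripper_width: 0.0426
```

Run:
```python
from h import *
goal([*cell(1,1),.1])
```

```text
t 28.55 tcp [ 0.5114 -0.2022  0.1661] d_tool_mm [-5.5 66.1 -3.9] turn [0.01 0.09 0.3 ] F [-1.2 -0.3 -0.8] w 0.0426
```

Call:
arm_command([
  [[-5.5,20,-4,0,0,0.3,-0.5],[0,20,0,0,0,0,-0.5],[0,20,0,0,0,0,-0.5],[0,15,0,0,0,0,-0.5],[0,0,0,0,0,0,-0.5]],
])

```text
t: 29.05
tool_pos: [0.516, -0.1962, 0.0856]
ee_rot: [[-0.999, -0.004, -0.042], [0.042, 0.003, -0.999], [0.004, -1.0, -0.003]]
ft_force: [-0.1, 0.9, -1.0]
gripper_width: 0.0425
```

Run:
```python
from h import *
goal([*cell(1,1),.0475])
```

```text
t 29.05 tcp [ 0.516  -0.1962  0.0856] d_tool_mm [-1.  38.1  2.4] turn [0.15 0.03 0.22] F [-0.1  0.9 -1. ] w 0.0425
```

Call:
arm_command([
  [[-1,10,2.4,0,0,0.2,-0.5],[0,10,0,0,0,0,-0.5],[0,10,0,0,0,0,-0.5],[0,5,0,0,0,0,-0.5],[0,1,0,0,0,0,-0.5],[0,0,0,0,0,0,-0.5]],
])

```text
t: 29.65
tool_pos: [0.5177, -0.1975, 0.047]
ee_rot: [[-0.999, 0.0, -0.041], [0.041, 0.003, -0.999], [-0.0, -1.0, -0.003]]
ft_force: [-0.3, 0.4, -0.9]
gripper_width: 0.0428
```

Run:
```python
from h import *
goal([*cell(1,1),.0475])
```

```text
t 29.65 tcp [ 0.5177 -0.1975  0.047 ] d_tool_mm [ 1.  -0.5  1. ] turn [ 0.18  0.11 -0.01] F [-0.3  0.4 -0.9] w 0.0428
```

Call:
arm_command([
  [[0,0,0,0,0,0,0.3],[0,0,0,0,0,0,0.3],[0,0,0,0,0,0,0.3],[0,-20,0,0,0,0,0.3],[0,-40,0,0,0,0,0.3],[0,-50,0,0,0,0,0.3],[-15,-20,-30,0,0,0,0.3],[-20,0,-40,0,0,0,0.3]],
])

```text
t: 30.45
tool_pos: [0.5542, -0.1347, 0.184]
ee_rot: [[-0.999, 0.001, -0.052], [0.052, 0.001, -0.999], [-0.001, -1.0, -0.001]]
ft_force: [0.7, -0.4, -0.8]
gripper_width: 0.0556
```

Call:
arm_command([
  [[-15,0,-30,0,0,0,0.3],[0,0,0,0,0,0,0.3]],
])

```text
t: 30.65
tool_pos: [0.5747, -0.0988, 0.1866]
ee_rot: [[-0.999, 0.007, -0.046], [0.046, 0.003, -0.999], [-0.007, -1.0, -0.004]]
ft_force: [0.7, -0.1, -0.1]
gripper_width: 0.0556
```

Run:
```python
from h import *
c=cam('top');jars(c); save(c,'top7.png'); goal([.6291,.0968,.12])
c=cam('scene');save(c,'s7.png')
```

```text
jar pix 427 260 r_mm 21.3 world [ 0.4638 -0.3313  0.079 ] st [-0.1064 -0.4033]
jar pix 371 237 r_mm 19.8 world [ 0.519  -0.1961  0.0794] st [-0.0571 -0.2658]
jar pix 425 234 r_mm 21.4 world [ 0.5266 -0.327   0.0788] st [-0.044  -0.3963]
jar pix 250 191 r_mm 21.7 world [0.6291 0.0968 0.0813] st [0.0403 0.0315]
t 30.7 tcp [ 0.5735 -0.101   0.1865] d_tool_mm [ -45.7   67.3 -200.1] turn [ 0.15 -0.29 -0.36] F [ 0.2  0.  -0. ] w 0.0552
```

View pics/s7.png

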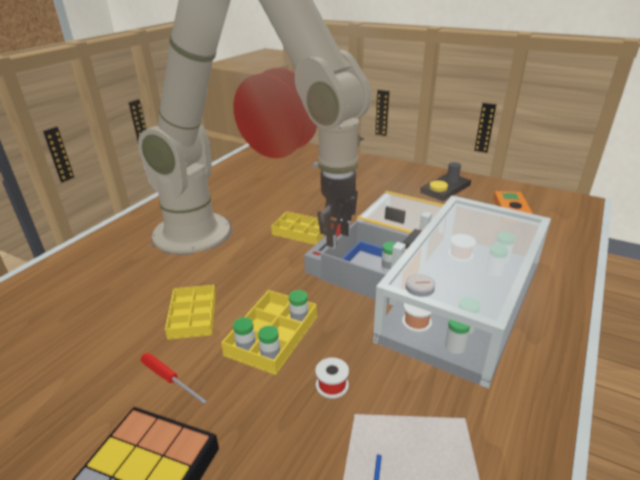

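Three jars are in the crate (new one at (298,303)). The last one, D, is still at top-view (250,191).

Call:
arm_command([
  [[-9,0,-40,0.1,-0.3,-0.4,0.3],[-9,0,-40,0,0,0,0.3],[-9,5,-40,0,0,0,0.3],[-9,10,-40,0,0,0,0.3],[-9,10,-35,0,0,0,0.3],[0,10,-5,0,0,0,0.3],[0,0,0,0,0,0,0.3]],
])

```text
t: 31.45
tool_pos: [0.6262, 0.0859, 0.149]
ee_rot: [[-0.998, -0.005, -0.064], [0.064, -0.006, -0.998], [0.005, -1.0, 0.007]]
ft_force: [-1.2, -0.7, 0.3]
gripper_width: 0.0555
```

Run:
```python
from h import *
goal([.6291,.0968,.12])
```

```text
t 31.45 tcp [0.6262 0.0859 0.149 ] d_tool_mm [ -2.3  28.9 -11.2] turn [-0.37 -1.2   0.26] F [-1.2 -0.7  0.3] w 0.0555
```

Call:
arm_command([
  [[-2,15,-11,-0.4,-1.2,0.3,0.3],[0,15,-1,0,0,0,0.3],[0,15,0,0,0,0,0.3],[0,0,0,0,0,0,0.3]],
])

```text
t: 31.85
tool_pos: [0.6281, 0.0888, 0.1027]
ee_rot: [[-0.999, 0.0, -0.052], [0.052, -0.003, -0.999], [-0.0, -1.0, 0.003]]
ft_force: [-1.3, -0.0, -0.1]
gripper_width: 0.0552
```

Run:
```python
from h import *
goal([.6291,.0968,.0475])
```

```text
t 31.85 tcp [0.6281 0.0888 0.1027] d_tool_mm [-0.5 55.2 -8.2] turn [-0.18 -0.52 -0.02] F [-1.3 -0.  -0.1] w 0.0552
```

Call:
arm_command([
  [[0,0,-8,-0.2,-0.5,0,0.3],[0,0,-1,0,0,0,0.3],[0,0,0,0,0,0,0.3]],
])

```text
t: 32.15
tool_pos: [0.6289, 0.0958, 0.1033]
ee_rot: [[-0.999, 0.0, -0.046], [0.046, -0.0, -0.999], [-0.0, -1.0, 0.0]]
ft_force: [-0.2, -0.6, 0.3]
gripper_width: 0.0553
```

Run:
```python
from h import *
goal([.6291,.0968,.0475])
```

```text
t 32.15 tcp [0.6289 0.0958 0.1033] d_tool_mm [-0.1 55.8 -1. ] turn [-0.02 -0.18 -0.02] F [-0.2 -0.6  0.3] w 0.0553
```

Call:
arm_command([
  [[0,10,-1,0,-0.2,0,0.3],[0,10,0,0,0,0,0.3],[0,10,0,0,0,0,0.3],[0,10,0,0,0,0,0.3],[0,10,0,0,0,0,0.3],[0,3,0,0,0,0,0.3],[0,0,0,0,0,0,0.3]],
])

```text
t: 32.85
tool_pos: [0.6289, 0.0972, 0.0455]
ee_rot: [[-0.999, 0.0, -0.042], [0.042, -0.0, -0.999], [-0.0, -1.0, 0.0]]
ft_force: [0.2, 0.1, 0.2]
gripper_width: 0.0556
```

Call:
arm_command([
  [[0,0,0,0,0,0,-0.5],[0,0,0,0,0,0,-0.5],[0,0,0,0,0,0,-0.5],[0,0,0,0,0,0,-0.5]],
])

```text
t: 33.25
tool_pos: [0.6293, 0.0971, 0.0461]
ee_rot: [[-0.999, 0.001, -0.042], [0.042, -0.0, -0.999], [-0.001, -1.0, 0.0]]
ft_force: [0.3, 0.0, -0.8]
gripper_width: 0.0431
```

Call:
arm_command([
  [[0,-15,0,0,0,0,-0.5],[0,-30,0,0,0,0,-0.5],[0,-40,0,0,0,0,-0.5],[0,-30,0,0,0,0,-0.5],[0,-5,0,0,0,0,-0.5],[0,0,0,0,0,0,-0.5]],
])

```text
t: 33.85
tool_pos: [0.6287, 0.0968, 0.1748]
ee_rot: [[-0.999, 0.002, -0.042], [0.042, 0.0, -0.999], [-0.002, -1.0, -0.0]]
ft_force: [0.0, -0.7, -2.1]
gripper_width: 0.0425
```

Run:
```python
from h import *
goal([*cell(-1,1),.16])
```

```text
t 33.85 tcp [0.6287 0.0968 0.1748] d_tool_mm [164.   14.5 306.9] turn [ 0.01  0.03 -0.09] F [ 0.  -0.7 -2.1] w 0.0425
```

Call:
arm_command([
  [[22,0,41,0,0,0,-0.5],[22,0,41,0,0,0,-0.5],[22,0,41,0,0,0,-0.5],[22,0,41,0,0,0,-0.5],[22,0,41,0,0,0,-0.5],[22,0,41,0,0,0,-0.5],[20,0,40,0,0,0,-0.5],[12,0,20,0,0,0,-0.5]],
])

```text
t: 34.65
tool_pos: [0.4451, -0.2062, 0.1681]
ee_rot: [[-0.999, -0.004, -0.032], [0.032, 0.003, -0.999], [0.005, -1.0, -0.003]]
ft_force: [1.2, 0.2, -2.0]
gripper_width: 0.0429
```

Run:
```python
from h import *
goal([*cell(-1,1),.1])
```

```text
t 34.65 tcp [ 0.4451 -0.2062  0.1681] d_tool_mm [-6.9 68.  -3.4] turn [0.17 0.64 0.26] F [ 1.2  0.2 -2. ] w 0.0429
```

Call:
arm_command([
  [[-6.5,15,-3.5,0,0.6,0.3,-0.5],[0,20,0,0,0,0,-0.5],[0,20,0,0,0,0,-0.5],[0,15,0,0,0,0,-0.5],[0,0,0,0,0,0,-0.5]],
])

```text
t: 35.15
tool_pos: [0.4459, -0.2075, 0.0933]
ee_rot: [[-0.999, -0.004, -0.053], [0.053, 0.003, -0.999], [0.004, -1.0, -0.003]]
ft_force: [0.1, 0.1, -1.2]
gripper_width: 0.043
```

Run:
```python
from h import *
goal([*cell(-1,1),.0455])
```

```text
t 35.15 tcp [ 0.4459 -0.2075  0.0933] d_tool_mm [-6.  47.8 -4.8] turn [ 0.17 -0.59  0.25] F [ 0.1  0.1 -1.2] w 0.043
```

Call:
arm_command([
  [[-6,6,-5,0.2,-0.6,0.2,-0.5],[0,0,0,0,0,0,-0.5]],
])

```text
t: 35.35
tool_pos: [0.4522, -0.2024, 0.0867]
ee_rot: [[-0.999, -0.002, -0.042], [0.042, -0.0, -0.999], [0.002, -1.0, 0.0]]
ft_force: [-0.5, -0.0, -1.2]
gripper_width: 0.0426
```

Run:
```python
from h import *
goal([*cell(-1,1),.0455])
```

```text
t 35.35 tcp [ 0.4522 -0.2024  0.0867] d_tool_mm [ 0.2 41.2  0.4] turn [-0.03  0.04  0.11] F [-0.5 -0.  -1.2] w 0.0426
```

Call:
arm_command([
  [[0,10,0,0,0,0,-0.5],[0,10,0,0,0,0,-0.5],[0,10,0,0,0,0,-0.5],[0,6,0,0,0,0,-0.5],[0,3,0,0,0,0,-0.5],[0,0,0,0,0,0,-0.5]],
])

```text
t: 35.95
tool_pos: [0.4531, -0.2021, 0.0452]
ee_rot: [[-0.999, -0.0, -0.041], [0.041, -0.001, -0.999], [0.0, -1.0, 0.001]]
ft_force: [1.0, 0.2, -1.9]
gripper_width: 0.0427
```

Call:
arm_command([
  [[0,0,0,0,0,0,0.3],[0,0,0,0,0,0,0.3],[0,0,0,0,0,0,0.3],[0,-20,0,0,0,0,0.3],[0,-40,0,0,0,0,0.3],[0,-50,0,0,0,0,0.3],[-20,-20,-30,0,0,0,0.1],[-25,0,-45,0,0,0,-0.2]],
])

```text
t: 36.75
tool_pos: [0.4995, -0.1341, 0.1816]
ee_rot: [[-0.999, 0.0, -0.054], [0.054, -0.002, -0.999], [-0.001, -1.0, 0.002]]
ft_force: [0.9, 0.3, -0.0]
gripper_width: 0.035
```

Call:
arm_command([
  [[-20,0,-45,0,0,0,-0.2],[-15,0,-45,0,0,0,-0.2],[-15,0,-45,0,0,0,-0.2],[0,0,-45,0,0,0,-0.2],[0,0,0,0,0,0,-0.2]],
])

```text
t: 37.25
tool_pos: [0.5656, 0.0567, 0.1858]
ee_rot: [[-0.999, 0.011, -0.048], [0.048, 0.001, -0.999], [-0.011, -1.0, -0.002]]
ft_force: [-0.1, -0.6, 0.1]
gripper_width: 0.034
```

Run:
```python
from h import *
c=cam('top');jars(c); save(c,'top8.png'); goal([*st(0,.14),.2])
hsv=cv2.cvtColor(c['pixels'],cv2.COLOR_RGB2HSV).astype(int);W=cloud(c);z=W[...,2]
rb=(hsv[...,0]>18)&(hsv[...,0]<34)&(hsv[...,1]>100)&(np.abs(z-.04)<.006)&(np.arange(640)[None]>345)&(np.arange(640)[None]<450)&(np.arange(480)[:,None]<290)&(np.arange(480)[:,None]>210)
print('crate',cv2.minAreaRect(W[rb][:,:2].astype(np.float32)))
c=cam('scene');save(c,'s8.png')
```

```text
jar pix 372 264 r_mm 21.0 world [ 0.4544 -0.1996  0.0787] st [-0.1215 -0.2721]
jar pix 427 260 r_mm 21.5 world [ 0.4634 -0.3314  0.0788] st [-0.1068 -0.4034]
jar pix 370 237 r_mm 20.6 world [ 0.519  -0.1938  0.0787] st [-0.0573 -0.2635]
jar pix 425 234 r_mm 21.4 world [ 0.5265 -0.327   0.0788] st [-0.044  -0.3963]
t 37.3 tcp [0.5655 0.0533 0.1859] d_tool_mm [ -20.3  -13.9 -154.8] turn [-0.01 -0.46 -0.67] F [-0.5 -0.4 -0.4] w 0.034
crate ((0.48826372623443604, -0.26801347732543945), (0.13410668075084686, 0.20254665613174438), 3.93418288230896)
```

View pics/s8.png

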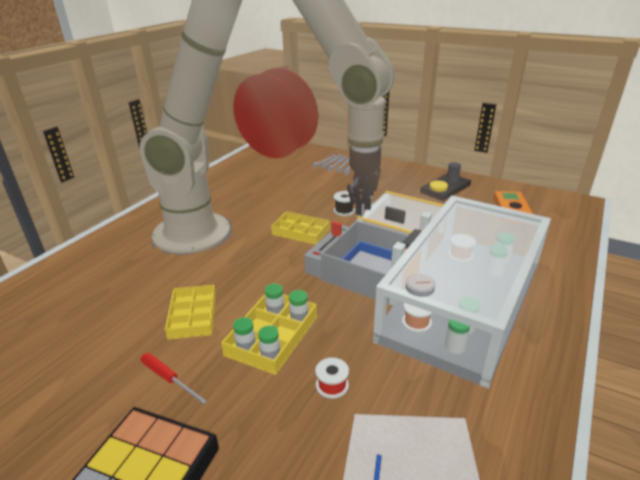

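View pics/top8.png

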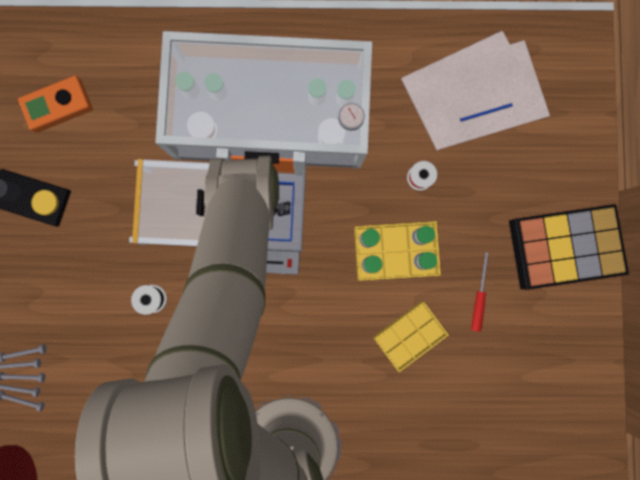

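All four jars stand in the crate's corner cells, with tops at 79 mm, and the chamber is empty. Next I'll straddle the hatch grip to shut it.

Call:
arm_command([
  [[-5,-10,-40,0,-0.5,-0.7,-0.2],[-5,-5,-40,0,0,0,-0.2],[-5,0,-40,0,0,0,-0.2],[-5,0,-35,0,0,0,-0.2],[0,0,0,0,0,0,-0.2]],
])

```text
t: 37.85
tool_pos: [0.5946, 0.1972, 0.2024]
ee_rot: [[-0.998, -0.001, -0.062], [0.062, -0.005, -0.998], [0.001, -1.0, 0.005]]
ft_force: [-1.0, -0.3, -0.1]
gripper_width: 0.0342
```

Run:
```python
from h import *
goal([*st(0,.14),.11])
```

```text
t 37.85 tcp [0.5946 0.1972 0.2024] d_tool_mm [  1.6  92.4 -10. ] turn [-0.26 -1.09  0.03] F [-1.  -0.3 -0.1] w 0.0342
```

Call:
arm_command([
  [[1,20,-10,0,-1,0,-0.2],[0,20,0,0,0,0,-0.2],[0,0,-1,0,0,0,-0.2]],
])

```text
t: 38.15
tool_pos: [0.5954, 0.202, 0.1626]
ee_rot: [[-0.999, 0.001, -0.05], [0.05, -0.006, -0.999], [-0.001, -1.0, 0.006]]
ft_force: [-0.2, -0.7, -0.8]
gripper_width: 0.0345
```

Run:
```python
from h import *
goal([*st(0,.14),.11])
```

```text
t 38.15 tcp [0.5954 0.202  0.1626] d_tool_mm [ 2.2 52.5 -5.1] turn [-0.36 -0.4  -0.07] F [-0.2 -0.7 -0.8] w 0.0345
```

Call:
arm_command([
  [[2,12,-5,-0.3,-0.4,0,-0.2],[0,15,0,0,0,0,-0.2],[0,15,0,0,0,0,-0.2],[0,8,0,0,0,0,-0.2],[0,0,0,0,0,0,-0.2]],
])

```text
t: 38.65
tool_pos: [0.5949, 0.2022, 0.1111]
ee_rot: [[-0.999, 0.003, -0.049], [0.049, -0.001, -0.999], [-0.003, -1.0, 0.001]]
ft_force: [-0.4, 0.3, -1.0]
gripper_width: 0.0342
```

Call:
arm_command([
  [[0,0,10,0,0,0,-0.2],[0,0,15,0,0,0,-0.2],[0,0,20,0,0,0,-0.2],[0,0,20,0,0,0,-0.2],[0,0,20,0,0,0,-0.2],[0,0,20,0,0,0,-0.2]],
])

```text
t: 39.25
tool_pos: [0.5902, 0.0954, 0.113]
ee_rot: [[-0.999, 0.007, -0.043], [0.043, 0.003, -0.999], [-0.007, -1.0, -0.004]]
ft_force: [0.5, 3.3, -2.8]
gripper_width: 0.0339
```

Run:
```python
from h import *
goal([*st(0,-.07),.112])
```

```text
t 39.25 tcp [0.5902 0.0954 0.113 ] d_tool_mm [ 1.5  0.6 98.5] turn [ 0.22 -0.01 -0.4 ] F [ 0.5  3.3 -2.8] w 0.0339
```

Call:
arm_command([
  [[1,1,20,0,0,-0.4,-0.2],[0,0,20,0,0,0,-0.2],[0,0,20,0,0,0,-0.2],[0,0,18,0,0,0,-0.2],[0,0,10,0,0,0,-0.2],[0,0,6,0,0,0,-0.2],[0,0,4,0,0,0,-0.2]],
])

```text
t: 39.95
tool_pos: [0.5852, -0.0033, 0.1151]
ee_rot: [[-0.999, 0.007, -0.042], [0.042, 0.016, -0.999], [-0.006, -1.0, -0.016]]
ft_force: [3.3, 17.6, -9.1]
gripper_width: 0.034
```

Call:
arm_command([
  [[0,0,4,0,0,0,-0.2],[0,0,4,0,0,0,-0.2],[0,0,4,0,0,0,-0.2]],
])

```text
t: 40.25
tool_pos: [0.5854, -0.0031, 0.1148]
ee_rot: [[-0.999, 0.008, -0.031], [0.031, 0.029, -0.999], [-0.007, -1.0, -0.029]]
ft_force: [2.6, 15.1, -5.5]
gripper_width: 0.0344
```

Run:
```python
from h import *
goal([*st(0,-.07),.112])
```

```text
t 40.25 tcp [ 0.5854 -0.0031  0.1148] d_tool_mm [ 0.9  2.8 -0.1] turn [ 1.65  0.68 -0.41] F [ 2.6 15.1 -5.5] w 0.0344
```

The hatch is at its stop. I'll retreat and check.

Call:
arm_command([
  [[0,0,-6,1.6,0.7,-0.4,-0.2],[0,-35,0,0,0,0,-0.2],[0,-45,0,0,0,0,-0.2],[40,0,-30,0,0,0,-0.2],[40,0,-30,0,0,0,-0.2],[40,0,-30,0,0,0,-0.2],[0,0,0,0,0,0,-0.2]],
])

```text
t: 40.95
tool_pos: [0.4675, 0.0976, 0.1998]
ee_rot: [[-0.999, 0.004, -0.046], [0.046, 0.001, -0.999], [-0.004, -1.0, -0.001]]
ft_force: [0.9, 0.0, -0.3]
gripper_width: 0.0342
```

Run:
```python
from h import *
goal([*st(-.129,.035),.083])
c=cam('top');save(c,'top9.png')
c=cam('scene');cv2.imwrite('pics/s9.png',cv2.resize(c['pixels'][150:330,250:450,::-1],None,fx=3.3,fy=3.3))
```

```text
t 40.95 tcp [0.4675 0.0976 0.1998] d_tool_mm [  8.3 116.8  -9.4] turn [ 0.08 -0.16 -0.21] F [ 0.9  0.  -0.3] w 0.0342
```

View pics/s9.png

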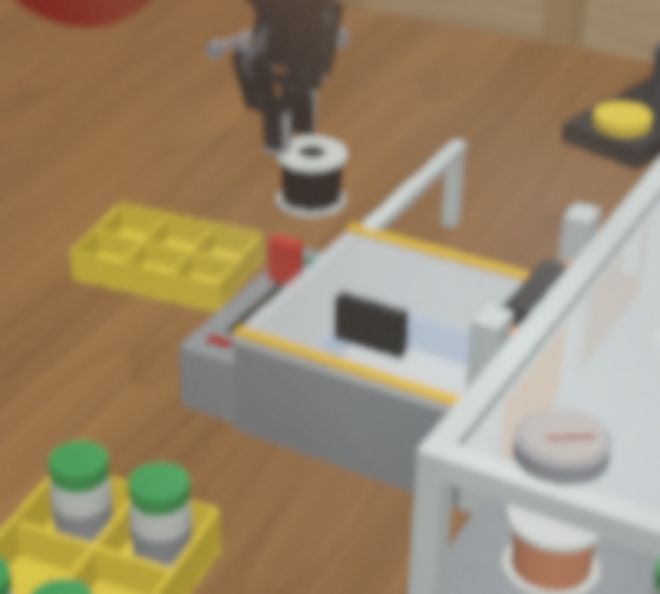

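The hatch is shut, with its grip back at crop (370,323) exactly as before, and the chamber is empty. Now the lock.

Call:
arm_command([
  [[8,20,-9,0,0,0,-0.2],[0,25,0,0,0,0,-0.2],[0,0,0,0,0,0,-0.2]],
])

```text
t: 41.35
tool_pos: [0.4692, 0.1017, 0.1558]
ee_rot: [[-0.998, 0.014, -0.054], [0.054, 0.001, -0.999], [-0.014, -1.0, -0.001]]
ft_force: [-0.2, 0.1, 1.1]
gripper_width: 0.0343
```

Run:
```python
from h import *
goal([*st(-.129,.035),.083])
```

```text
t 41.35 tcp [0.4692 0.1017 0.1558] d_tool_mm [10.4 72.6 -5.2] turn [ 0.08 -0.62 -0.82] F [-0.2  0.1  1.1] w 0.0343
```

Call:
arm_command([
  [[10,8,-5,0,-0.6,-0.8,-0.2],[2,14,-1,0,0,0,-0.2],[2,14,0,0,0,0,-0.2],[2,14,0,0,0,0,-0.2],[2,14,0,0,0,0,-0.2],[0,8,0,0,0,0,-0.2],[0,0,0,0,0,0,-0.2]],
])

```text
t: 42.05
tool_pos: [0.4548, 0.1065, 0.0837]
ee_rot: [[-0.999, 0.002, -0.048], [0.048, 0.002, -0.999], [-0.001, -1.0, -0.002]]
ft_force: [0.2, -0.6, -0.1]
gripper_width: 0.0343
```

Run:
```python
from h import *
goal([*st(-.129,.035),.083])
```

```text
t 42.05 tcp [0.4548 0.1065 0.0837] d_tool_mm [-5.3  0.7 -1.3] turn [ 0.13 -0.31 -0.09] F [ 0.2 -0.6 -0.1] w 0.0343
```

Call:
arm_command([
  [[-3,0,8,0,0,0,-0.2],[0,1,13,0,0,0,-0.2],[0,1,13,0,0,0,-0.2],[0,1,13,0,0,0,-0.2],[0,1,13,0,0,0,-0.2],[0,0,10,0,0,0,-0.2],[0,0,6,0,0,0,-0.2]],
])

```text
t: 42.75
tool_pos: [0.4572, 0.028, 0.0837]
ee_rot: [[-0.999, 0.007, -0.045], [0.045, 0.005, -0.999], [-0.006, -1.0, -0.006]]
ft_force: [-1.1, 2.0, -1.4]
gripper_width: 0.0339
```

Run:
```python
from h import *
goal([*st(-.129,-.045),.083])
```

```text
t 42.75 tcp [0.4572 0.028  0.0837] d_tool_mm [0.5 0.7 0.5] turn [ 0.32 -0.09 -0.36] F [-1.1  2.  -1.4] w 0.0339
```

Call:
arm_command([
  [[0,0,4,0,0,0,-0.2],[0,0,4,0,0,0,-0.2],[0,0,4,0,0,0,-0.2]],
])

```text
t: 43.05
tool_pos: [0.4575, 0.0269, 0.0837]
ee_rot: [[-1.0, 0.007, -0.031], [0.031, 0.017, -0.999], [-0.006, -1.0, -0.017]]
ft_force: [-0.6, 20.5, -6.5]
gripper_width: 0.0338
```

Call:
arm_command([
  [[0,0,4,0,0,0,-0.2],[0,0,4,0,0,0,-0.2]],
])

```text
t: 43.25
tool_pos: [0.4577, 0.0271, 0.0835]
ee_rot: [[-1.0, 0.006, -0.02], [0.02, 0.024, -1.0], [-0.006, -1.0, -0.025]]
ft_force: [-1.1, 19.4, -5.2]
gripper_width: 0.034
```

It's at the stop: about 20 N with no motion, and the travel of 91 mm less about 20 mm slack matches 70 mm. I'll back off, rise, move clear and check.

Call:
arm_command([
  [[0,0,-6,1.4,1.3,-0.3,-0.2],[0,-30,0,0,0,0,-0.2],[0,-45,0,0,0,0,-0.2],[0,-45,0,0,0,0,-0.2],[0,-30,40,0,0,0,-0.2],[0,0,50,0,0,0,-0.2],[0,0,50,0,0,0,-0.2],[0,0,0,0,0,0,-0.2]],
])

```text
t: 44.05
tool_pos: [0.4558, -0.1091, 0.2425]
ee_rot: [[-0.999, 0.008, -0.035], [0.035, -0.002, -0.999], [-0.008, -1.0, 0.002]]
ft_force: [-0.2, 0.4, 0.3]
gripper_width: 0.0343
```

Run:
```python
from h import *
c=cam('top');save(c,'top10.png');jars(c);W=cloud(c);hsv=cv2.cvtColor(c['pixels'],cv2.COLOR_RGB2HSV).astype(int)
print('inner z',W[154:159,255:268,2].mean())
def blob(m,h):
    v,u=np.nonzero(m); p=ray(c,u.mean(),v.mean(),h); d=p[:2]-C0; cc,s=np.cos(YAW),np.sin(YAW); print(len(v),u.mean().round(1),v.mean().round(1),p.round(4),'st',(cc*d[0]+s*d[1]).round(4),(-s*d[0]+cc*d[1]).round(4))
red=((hsv[...,0]<6)|(hsv[...,0]>174))&(hsv[...,1]>150)&(abs(W[...,2]-.1)<.012)&(abs(W[...,0]-.458)<.03)&(abs(W[...,1]-.07)<.1); blob(red,.102)
bl=(hsv[...,2]<50)&(abs(W[...,2]-.132)<.01)&(abs(W[...,0]-.585)<.05)&(abs(W[...,1]-.07)<.25); blob(bl,.132)
c=cam('scene');save(c,'s10.png')
```

```text
jar pix 429 258 r_mm 21.9 world [ 0.47   -0.3356  0.0787] st [-0.1001 -0.4073]
jar pix 425 234 r_mm 21.4 world [ 0.5266 -0.3271  0.0786] st [-0.0439 -0.3963]
inner z 0.15073470024077062
59 272.7 261.9 [0.4574 0.0381 0.102 ] st -0.1287 -0.0345
85 285.6 206.6 [0.5843 0.0076 0.132 ] st -0.0006 -0.0595
```

View pics/s10.png

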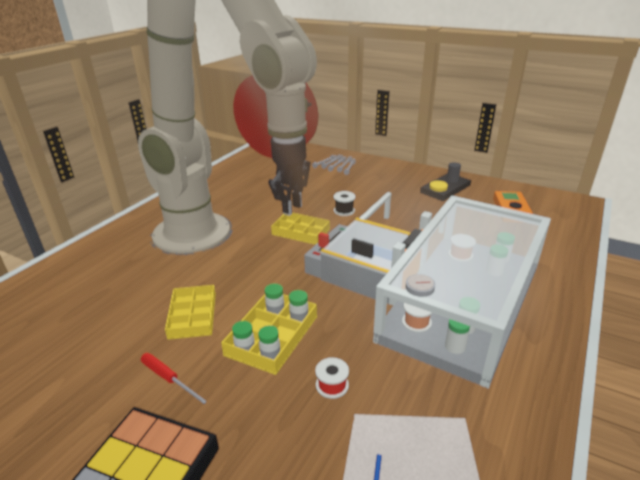

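View pics/top10.png

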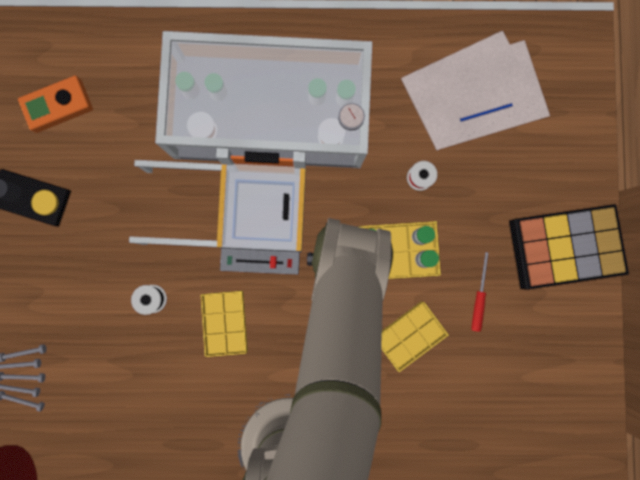

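The hatch is back at its original reading, the lock is by the red mark at station y = -34.5 mm, and the inner grip is at 150 mm. Jar B has shifted about 7 mm, probably the announced knock. I'll move the arm off the crate and inspect.

Call:
arm_command([
  [[0,0,-50,0,0,0,-0.2],[0,0,-50,0,0,0,-0.2],[0,0,-50,0,0,0,-0.2],[0,-20,-50,0,0,0,-0.2],[0,-20,-50,0,0,0,-0.2],[0,0,0,0,0,0,-0.2]],
])

```text
t: 44.75
tool_pos: [0.4618, 0.1473, 0.2777]
ee_rot: [[-1.0, 0.005, -0.026], [0.026, 0.001, -1.0], [-0.005, -1.0, -0.001]]
ft_force: [-0.4, -0.3, 0.2]
gripper_width: 0.0339
```

Run:
```python
from h import *
c=cam('top');jars(c);a=c['pixels'][210:300,340:460,::-1]
W=cloud(c)
for (u,v) in((372,264),(429,258),(370,237),(425,234)):
    P=W[v-4:v+5,u-4:u+5].reshape(-1,3); P=P-P.mean(0); n=np.linalg.svd(P)[2][2]; print(u,v,'tilt of cap',np.arccos(abs(n[2])).round(3))
cv2.imwrite('pics/f_top.png',cv2.resize(a,None,fx=5,fy=5,interpolation=cv2.INTER_CUBIC))
s=cam('scene');cv2.imwrite('pics/f_sc.png',cv2.resize(s['pixels'][270:380,210:340,::-1],None,fx=5,fy=5,interpolation=cv2.INTER_CUBIC))
print(telemetry.get_obs()['tool_pos'])
```

```text
jar pix 372 264 r_mm 21.1 world [ 0.454  -0.1994  0.0793] st [-0.1219 -0.2719]
jar pix 432 258 r_mm 22.5 world [ 0.4692 -0.3416  0.0787] st [-0.1006 -0.4133]
jar pix 370 237 r_mm 21.0 world [ 0.5187 -0.1934  0.0788] st [-0.0576 -0.2631]
jar pix 425 234 r_mm 21.3 world [ 0.527  -0.3272  0.0788] st [-0.0435 -0.3965]
372 264 tilt of cap 0.048
429 258 tilt of cap 0.022Traceback (most recent call last):
  File "<stdin>", line 5, in <module>
    u, s, vh = gufunc(a, signature=signature)
               ~~~~~~^^^^^^^^^^^^^^^^^^^^^^^^
    raise LinAlgError("SVD did not converge")
numpy.linalg.LinAlgError: SVD did not converge
```

Call:
arm_command([
  [[0,0,0,0,0,0,-0.2],[0,0,0,0,0,0,-0.2],[0,0,0,0,0,0,-0.2],[0,0,0,0,0,0,-0.2],[0,0,0,0,0,0,-0.2]],
])

```text
t: 45.3
tool_pos: [0.4594, 0.142, 0.2752]
ee_rot: [[-1.0, -0.001, -0.03], [0.03, -0.003, -1.0], [0.0, -1.0, 0.003]]
ft_force: [1.2, -0.0, -0.4]
gripper_width: 0.0339
```

Run:
```python
from h import *
c=cam('top');jars(c);a=c['pixels'][210:300,340:460,::-1]
W=cloud(c)
for (u,v) in((372,264),(429,258),(370,237),(425,234)):
    P=W[v-4:v+5,u-4:u+5].reshape(-1,3); P=P[np.isfinite(P[:,2])]; P=P-P.mean(0); n=np.linalg.svd(P)[2][2]; print(u,v,'tilt of cap',np.arccos(abs(n[2])).round(3))
cv2.imwrite('pics/f_top.png',cv2.resize(a,None,fx=5,fy=5,interpolation=cv2.INTER_CUBIC))
s=cam('scene');cv2.imwrite('pics/f_sc.png',cv2.resize(s['pixels'][270:380,210:340,::-1],None,fx=5,fy=5,interpolation=cv2.INTER_CUBIC))
```

```text
jar pix 372 264 r_mm 20.9 world [ 0.4541 -0.1996  0.0792] st [-0.1218 -0.2721]
jar pix 432 258 r_mm 22.1 world [ 0.4691 -0.3421  0.0785] st [-0.1007 -0.4138]
jar pix 370 237 r_mm 21.0 world [ 0.5187 -0.1934  0.079 ] st [-0.0576 -0.2631]
jar pix 425 234 r_mm 21.4 world [ 0.5266 -0.3271  0.0787] st [-0.0439 -0.3963]
372 264 tilt of cap 0.034
429 258 tilt of cap 0.093
370 237 tilt of cap 0.08
425 234 tilt of cap 0.12
```

View pics/f_top.png

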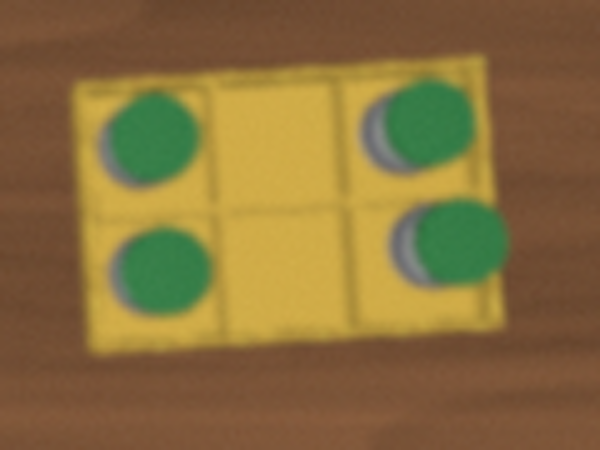

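View pics/f_sc.png

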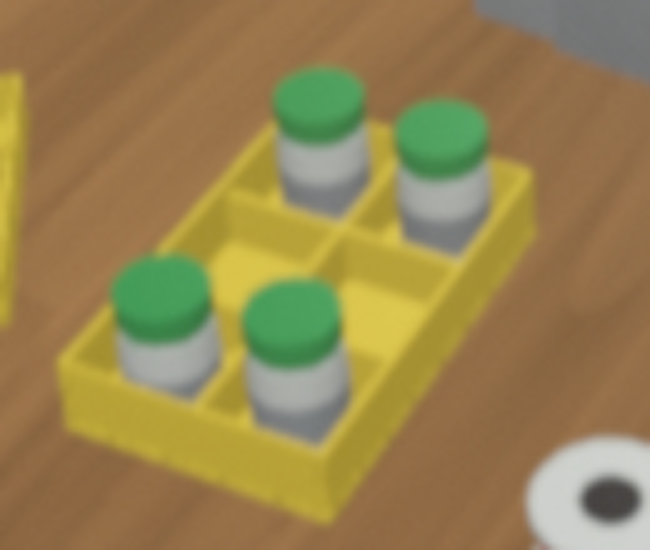

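Jar B has been knocked to the right wall of its cell. It still appears to stand, so I'll check its tilt better with averaged depth.

Run:
```python
from h import *
cs=[cam('top') for _ in range(6)]
Z=np.nanmean([np.where(c['z_map']>0,c['z_map'],np.nan) for c in cs],0); c=cs[-1]; c['z_map']=np.nan_to_num(Z).astype(np.float32); W=cloud(c)
hsv=cv2.cvtColor(c['pixels'],cv2.COLOR_RGB2HSV).astype(int)
m=((hsv[...,0]>45)&(hsv[...,0]<90)&(hsv[...,1]>60)&(np.abs(W[...,2]-.078)<.012)&(W[...,1]<-.15)&(W[...,0]<.56)).astype(np.uint8)
n,l,_,cen=cv2.connectedComponentsWithStats(m)
for i in range(1,n):
    k=cv2.erode((l==i).astype(np.uint8),np.ones((3,3)))>0
    P=W[k]; 
    if len(P)<30: continue
    q=P-P.mean(0); s,*_=np.linalg.lstsq(np.c_[q[:,:2],np.ones(len(q))],q[:,2],rcond=None)
    r=q[:,2]-np.c_[q[:,:2],np.ones(len(q))]@s
    d=P.mean(0)[:2]-[.4885,-.267]; cc,ss=np.cos(.068),np.sin(.068)
    print(cen[i].round(),len(P),'slope',s[:2].round(3),'rms',r.std().round(4),'z',P[:,2].mean().round(4),'crate xy',np.round([cc*d[0]+ss*d[1],-ss*d[0]+cc*d[1]],4))
goal([.45,.14,.27])
```

```text
[425. 234.] 171 slope [ 0.01  -0.002] rms 0.001 z 0.0789 crate xy [ 0.0337 -0.0624]
[370. 237.] 165 slope [-0.009  0.021] rms 0.0009 z 0.079 crate xy [0.0349 0.0709]
[432. 258.] 182 slope [-0.001  0.009] rms 0.0009 z 0.0787 crate xy [-0.0244 -0.0733]
[373. 264.] 164 slope [-0.009  0.007] rms 0.001 z 0.0791 crate xy [-0.0293  0.0694]
t 45.7 tcp [0.4594 0.1429 0.2754] d_tool_mm [9.3 5.4 3.1] turn [-0.17  0.83 -0.  ] F [-0.1 -0.   0.4] w 0.0344
```

All the caps are level to within 0.02 rad at 79 mm, and the arm is free. Handing in.

Run:
```python
from h import *
print(ticket.finish_job())
```

```text
the job is handed in; nothing more can be done
None
```

The job is handed in after about 46 s: all four jars stand in the crate, the hatch is shut and the lock is back at its red stop. No verdict is reported, so this rests on my own checks.

**What I did:**
- I pushed the inner door down from about 18 mm ajar and pressed it at about 13 N.
- I slid the lock to green and opened the hatch to its stop.
- I stood the four jars in the corner cells of the 134 x 202 mm crate.
- I then shut the hatch and locked it.

**Last checks:**
- **Jars:** all four caps are at 79 mm and level within about 0.02 rad, each jar inside its own cell.
- **Doors and lock:** the inner grip is at 150 mm (shut). The hatch grip is back at its starting reading. The lock is about 3 mm further right than where it started, at the hard stop.
- **Arm and bystanders:** the arm touches nothing. The spools and screwdriver looked unmoved in the pictures; I did not measure them.

**Not quite to plan:**
- **Force peak:** the first contact on the inner door's grip briefly peaked at 51 N at the wrist, through the fingertips, before I eased off.
- **Knocked jar:** one placed jar was knocked about 10 mm to the side wall of its cell late in the run. It stayed upright inside its limits, so I left it there.
- **Tilt reading:** a first tilt reading from small patches gave up to 0.12 rad. Averaging over whole caps showed that was noise.

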